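# Dry-stack a turning blank in the lever press

### The job

Dry-stack a turning blank in the small lever press. Draw the carriage with the slotted tube fully out from under the lever, stack plywood rounds flat in the tube until the top of the stack is level with the line scribed round the tube (two thicknesses lie about, mix them so that it comes out right) and set the metal pressure cap on the stack, stem up; then push the carriage fully home under the lever and pull the lever down until its pad sits on the cap's stem. Rounds that are not needed stay out of the tube, and the wax tin and the glue bottle are not to be disturbed.

Things in the scene. Friction and masses are not known exactly. Their poses are not given: they have to be found in the camera images.
- thick_1_mid (a point): thick plywood round, a plain flat disc of 60 mm diameter and 24 mm thickness, lying flat on the bench; this point is its centre, half-way up; z along its axis. Only 1 to 3 of the thick rounds are there in a run.
- thick_2_mid (a point): thick plywood round, a plain flat disc of 60 mm diameter and 24 mm thickness, lying flat on the bench; this point is its centre, half-way up; z along its axis. Only 1 to 3 of the thick rounds are there in a run.
- thick_3_mid (a point): thick plywood round, a plain flat disc of 60 mm diameter and 24 mm thickness, lying flat on the bench; this point is its centre, half-way up; z along its axis. Only 1 to 3 of the thick rounds are there in a run.
- thin_1_mid (a point): thin plywood round, a plain flat disc of 60 mm diameter and 12 mm thickness, lying flat on the bench; this point is its centre, half-way up; z along its axis.
- thin_2_mid (a point): thin plywood round, a plain flat disc of 60 mm diameter and 12 mm thickness, lying flat on the bench; this point is its centre, half-way up; z along its axis.
- thin_3_mid (a point): thin plywood round, a plain flat disc of 60 mm diameter and 12 mm thickness, lying flat on the bench; this point is its centre, half-way up; z along its axis.
- cap_grip (a point): metal pressure cap: a round foot plate of 59 mm diameter, 14 mm thick, with an upright stem of 24 mm diameter on its centre, 52 mm high in all; stands on the bench, stem up. This point lies on its axis in the stem, 36 mm above its underside and 16 mm below the stem's top; z up along the stem.
- cap_foot (a point): centre of the cap's underside.
- press: small lever press, fixed on the bench at a varying place and yaw: grey base plate on two wooden bearers, top 35 mm above the bench, from 60 mm in front (-x) to 147 mm behind (+x) and from 55 mm at -y to 203 mm at +y of the origin. The origin lies on the bench straight under the pad (when the lever is down); the column stands at +x; the carriage slides out to +y (the press's own axes, z up).
- carriage (a joint): travel of the carriage between its rails, m: 0 fully home (tube under the lever's pad), 0.14 fully out along the press's +y. Stays where it is left; about 2 N of friction to move it.
- tube_line (a point): point on the axis of the tube at the height of the scribed line. It moves with the carriage. The tube stands on the carriage: inner diameter 64 mm, wall 5 mm, inner floor 60 mm below the line (49 mm above the bench), rim 12 mm above the line, flared at the mouth. Two slots 38 mm wide, facing the press's -x and +x, run from the rim to the floor, so that fingers that close along the press's x can lower a round right down. Axes as the press's.
- carriage_knob (a point): middle of the grip of the carriage's upright black knob (24 mm diameter, 46 mm high, top 16 mm above this point), 90 mm to +y of the tube's axis; pinch it from above to slide the carriage.
- lever (a joint): angle of the press lever, rad: 0 fully raised, grows as it is pulled down; about 0.30 when level, where the pad meets the stem of a cap standing on a stack at the line; stops at 0.355. Stays where it is left (stiff pivot); the grip needs about 3 to 5 N.
- lever_grip (a point): top of the lever's wooden grip (round, 24 mm thick, 84 mm long, pointing to the press's -x), at 200 mm from the hinge; press it down here from above. Raised, its end reaches 270 mm above the bench. It moves on an arc about lever_hinge.
- lever_hinge (a point): pivot of the lever, on the column; 110 mm to +x of the press origin, 184 mm above the bench; the axis runs along the press's y.
- pad_face (a point): centre of the underside of the lever's round pad (32 mm diameter), 110 mm from the hinge; faces straight down when the lever is level. About 33 mm higher when the lever is raised.
- wax_tin: bystander: round wax tin, 72 mm diameter, 28 mm high (not one of the rounds); origin under its centre.
- glue_bottle: bystander: upright glue bottle, 40x56 mm, 176 mm high; origin under its centre.
Things that resemble listed ones, but are neither listed nor needed, are in the scene too. What is shaped like the part that bears thick_2_mid but black is not meant.

How it is judged:
By the outcome, as a careful person would: the job done as asked, in the order asked, and still so for the second after the job is handed in, with the robot touching nothing.
Of thick_1, thick_2, thick_3 only 1 to 3 are there at a start; the rules pass over those that are not, and their reading is None.
At some moment in a run one of thick_1, thick_2, thick_3, thin_1, thin_2, thin_3, cap may be knocked a few centimetres aside while the robot is not near it.
Once in a run the grip may slacken for a moment while it holds something.
It also fails if it takes over 208 s, if anything falls off the work surface, if the arm or the gripper's body presses on something with over 40 N, if the wrist force passes 120 N, or if a joint passes its speed limit or range.

### The arm

A 6-joint arm with a two-finger parallel gripper is mounted at the origin on the work surface; the furniture and walls round the work are solid. World frame = base frame: x ahead of the robot, y to its left, z up, the work surface at z = 0. Lengths are in m, angles in rad, forces in N, time in s.
With the tool pointing down it reaches from about 0.25 to 0.725 m from the base axis. Payload 4 kg.
Tool frame: the origin (TCP) lies at the very end of the fingers, on their centre line; the grasp point (between the pads) lies 19 mm behind it (bot.pinch_z is the distance from the TCP to the grasp point, in m); z points along the fingers, x is the direction in which the jaws open and shut, and the axes are right-handed (so a half turn about z gives the same grasp; the last joint's range is limited). The gripper opens to 85 mm and grips with 20 to 120 N. Pads are 22 mm wide; open, the fingers measure 114 mm over their backs; the gripper's body (76 mm by 85 mm) begins 54 mm behind the grasp point. The pads swing forward as they close: fully open they stand 13 mm farther back than shut.
Start: joints at [1.166, 0.241, 0.005, 1.335, 0, 1.571], TCP at [0.197, 0.46, 0.231] pointing down, gripper open.
Joint ranges: [-2.72, 2.72], [-1.05, 1.87], [-1.09, 1.28], [-1.99, 2.15], [-1.42, 1.44], [-3.14, 3.14]. Speed limits (rad/s): [2.79, 2.79, 3.14, 3.14, 3.14, 3.14].

### API

Orientations are given as a unit quaternion [x, y, z, w].
In Python, from workcell import bot gives the robot as it stands. The module is installed in compiled form; this text tells all that it offers.
- The arm moves only by the shell command python3 -m inch 'ROWS'. ROWS is JSON, a list of rows, each a list of 7 numbers: the shift along the tool's x, y, z scaled (see below), then the turn, a rotation vector about the tool's x, y, z scaled (see below), then the gripper command: -1 is fully open, 1 is shut, values between are in proportion. In form: [[x, y, z, wx, wy, wz, gripper], ...]. A call has exactly 8 rows; each row shifts and turns the commanded pose from where the row before left it, along the tool's axes as they then stand; what a row does not reach is not made up. The controller multiplies each number of a shift by 2.5 cm and each number of a turn by 180 degrees. A row lasts 1/10 s, in which the tool goes at most 50 mm and 8.59 degrees, less where a joint would pass 70% of its speed; a pose out of reach is approached as far as the arm can. A call with a number of a shift or a turn outside -1 to 1 is refused whole. A call with a gripper value outside its range is refused whole. The fingers move at their own pace and stop on an object; the grip force is fixed at half the most. Time passes only in rows, so rows that do not move let the fingers close, or fill a call up. It gives the time, the measured TCP pose, the force and the opening at its end, in the units of the state.
- bot.get_obs(): the state, without advancing time (a new reading comes with each control period).
- bot.camera(name): name is "scene" or "top" or "wrist"; returns (picture, depth): 420x560x3 uint8, blue, green, red; 420x560 float32, m along the optical axis (not along the pixel's ray), 0 where there is no reading.
- bot.get_calibration(name): a dict with "vfov" (degrees; the focal length in pixels is half the picture's height over the tangent of half this angle, whatever the lens; pixels are square), "cx", "cy" (the principal point, pixels), "R" (3x3) and "t" (3): a world point X has camera coordinates R X + t. Camera axes: x right, y down, z forward; pixel columns grow to the right and rows downward; lengths in m; the calibration is good to about 2 mm. A picture is of the moment at which its call begins: read the wrist's pose just before it. get_calibration takes no time and is no camera call; for the wrist camera it gives the pose at the moment of the call.
- bot.job_done(): hands the job in, once; it reports no verdict.
The state is a dict: "clock": time; "joint_pos": joint angles; "joint_vel": joint speeds; "tau": joint torques, N m; "eef_pos": TCP position; "tool_rot": TCP orientation; "ft_force": force on the tool from outside, world axes, zero at the start; "ft_torque": the same for the moment, N m; "grip_width": finger opening in m.
Only numpy, scipy, OpenCV 4.12 (cv2) and the standard library are available. Lean on these libraries where they do the work, as an engineer would, in place of code of your own. Each camera call takes 0.05 s, during which the arm holds its last target.

## Working session

There is one attempt and no reset: what is moved stays moved. The work goes in short steps, Python scripts to look and compute and a shell command to move; the robot and the scene stay as the last step left them, time stands still between calls to the robot, and variables do not carry over. Pictures are saved under pics/ and viewed, and the job is handed in when it is done.

```bash
mkdir -p pics; python3 - <<'E'
from workcell import bot
import cv2
print(bot.get_obs(), bot.pinch_z)
for n in ["scene","top","wrist"]:
    c=bot.get_calibration(n); print(n,c)
    p,d=bot.camera(n); cv2.imwrite(f"pics/{n}0.png",p)
E
```

```text
{'clock': 0.0, 'joint_pos': array([ 1.16598513e+00,  2.41438013e-01,  3.71650988e-03,  1.33517092e+00,
       -7.35166337e-06,  1.57080441e+00]), 'joint_vel': array([-0.0006207 ,  0.00028834, -0.00024179, -0.00093286, -0.00053042,
        0.00064338]), 'tau': array([-2.61412843e-04, -3.72317326e+01,  2.52406722e+01,  1.69642788e-02,
       -3.12189366e-05, -1.51595525e-06]), 'eef_pos': array([0.19667863, 0.4590133 , 0.23039749]), 'tool_rot': array([ 8.34820674e-01,  5.50520976e-01, -8.72903700e-04,  5.80048036e-04]), 'ft_force': array([-0.45089034, -0.72334175,  0.67166675]), 'ft_torque': array([ 0.04826697, -0.01821558, -0.01192962]), 'grip_width': 0.08544145441480859} 0.0187
scene {'vfov': 55.37298119893421, 'cx': 285.24187780559805, 'cy': 215.48302308324378, 'R': array([[ 0.8634763 , -0.50431767, -0.00850656],
       [-0.35644552, -0.59818836, -0.71771671],
       [ 0.3568687 ,  0.6227635 , -0.69628325]]), 't': array([-0.4990982 ,  0.28171611,  1.03682216])}
top {'vfov': 52.151086701306085, 'cx': 279.08419339258984, 'cy': 204.75955727909448, 'R': array([[ 0.00353088, -0.9999921 ,  0.00182361],
       [-0.9898329 , -0.0037543 , -0.14218554],
       [ 0.14219127, -0.00130302, -0.98983834]]), 't': array([-0.05109138,  0.54762737,  1.35362989])}
wrist {'vfov': 69.03505359745539, 'cx': 283.684562057467, 'cy': 206.6044420784014, 'R': array([[ 0.39362382,  0.91927053, -0.00140874],
       [ 0.88698951, -0.37939792,  0.2632619 ],
       [ 0.24147443, -0.10487569, -0.96472337]]), 't': array([-0.49935547, -0.03352355,  0.37811409])}
```

View pics/scene0.png

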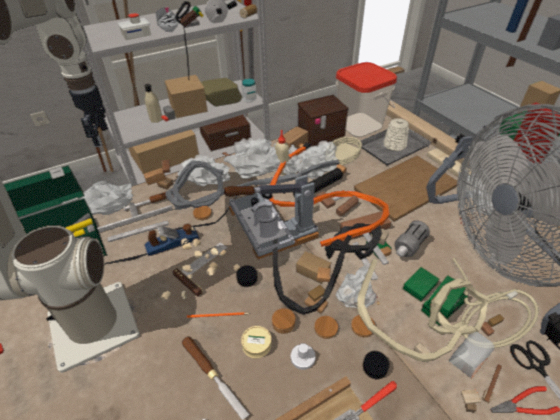

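View pics/top0.png

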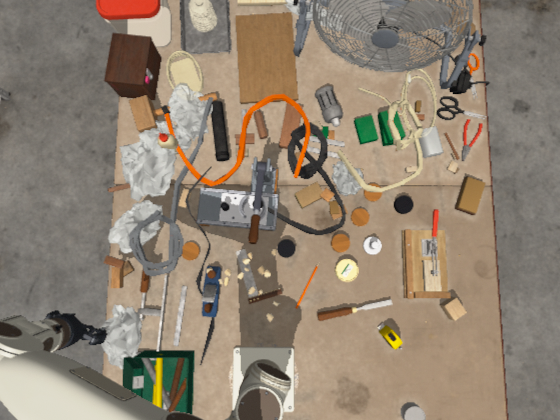

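View pics/wrist0.png

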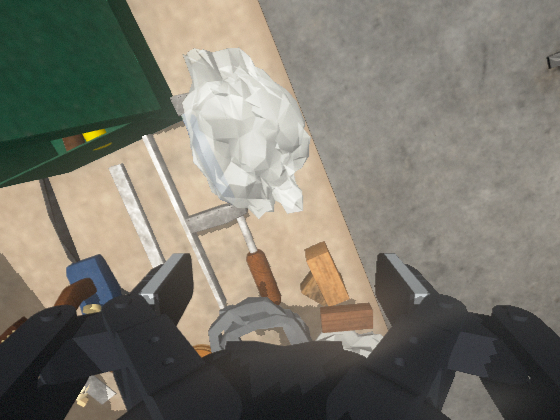

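```bash
cat > h.py <<'E'
from workcell import bot
import numpy as np, cv2
def cal(n):
    c=bot.get_calibration(n); f=210/np.tan(np.radians(c['vfov'])/2); return c,f
def pix2w(n,u,v,depth=None,z=None,C=None):
    c,f=C or cal(n)
    ray=np.array([(u-c['cx'])/f,(v-c['cy'])/f,1.0])
    R=np.array(c['R']);t=np.array(c['t'])
    o=-R.T@t; d=R.T@ray
    s=depth if depth is not None else (z-o[2])/d[2]
    return o+d*s
def w2pix(n,X,C=None):
    c,f=C or cal(n); p=np.array(c['R'])@np.array(X)+c['t']; return f*p[0]/p[2]+c['cx'],f*p[1]/p[2]+c['cy']
def cloud(n,d,C=None):
    c,f=C or cal(n); v,u=np.mgrid[0:420,0:560]
    P=np.stack([(u-c['cx'])/f,(v-c['cy'])/f,np.ones_like(u,float)],-1)*d[...,None]
    return (P-np.array(c['t']))@np.array(c['R'])
def crop(p,x0,y0,x1,y1,s,name):
    cv2.imwrite("pics/"+name,cv2.resize(p[y0:y1,x0:x1],None,fx=s,fy=s,interpolation=cv2.INTER_CUBIC))
E
python3 - <<'E'
from h import *
for n in ["top","scene"]:
    p,d=bot.camera(n); np.save(f"{n}_d.npy",d); np.save(f"{n}_p.npy",p)
    W=cloud(n,d)
    if n=="top":
        crop(p,170,140,430,300,3,"top_c.png")
        hsv=cv2.cvtColor(p,cv2.COLOR_BGR2HSV)
        for (u,v) in [(360,216),(340,242),(335,210),(190,250),(403,204),(286,248),(347,269),(372,244),(290,200)]:
            h=W[v-4:v+5,u-4:u+5,2]; print(u,v,np.round(np.median(W[v-2:v+3,u-2:u+3].reshape(-1,3),0),3),hsv[v,u])
    else: crop(p,210,160,400,380,2.7,"scene_c.png")
E
```

```text
360 216 [ 0.515 -0.316  0.014] [ 15 180 180]
340 242 [ 0.429 -0.247  0.024] [ 15 176 178]
335 210 [ 0.532 -0.231  0.033] [ 17 142 149]
190 250 [0.402 0.24  0.012] [ 15 177 180]
403 204 [ 0.554 -0.455  0.025] [143  29  35]
286 248 [ 0.409 -0.072  0.024] [110  18  42]
347 269 [ 0.342 -0.268  0.026] [ 28  16 221]
372 244 [ 0.422 -0.345  0.048] [ 15   2 227]
290 200 [ 0.57  -0.086  0.   ] [ 17  59 173]
```

```bash
python3 - <<'E'
from h import *
p=np.load("top_p.npy"); crop(p,180,145,300,265,6,"top_press.png")
p=np.load("scene_p.npy"); crop(p,180,110,340,260,5,"scene_press.png")
E
```

```text
(no output)
```

View pics/top_c.png

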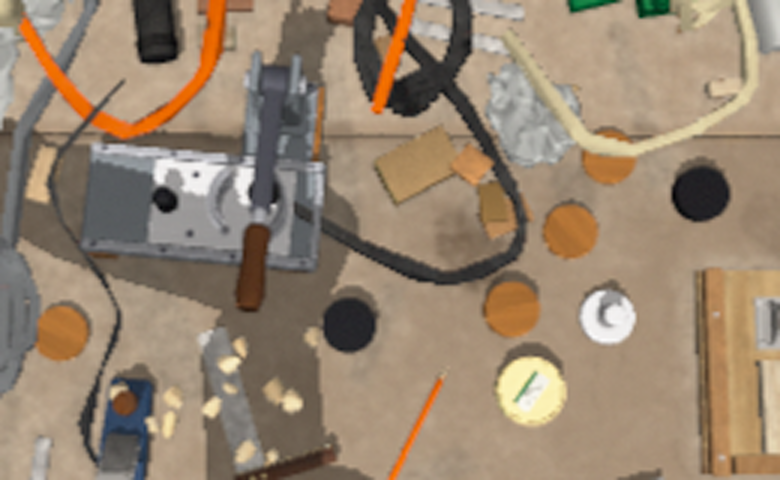

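View pics/scene_c.png

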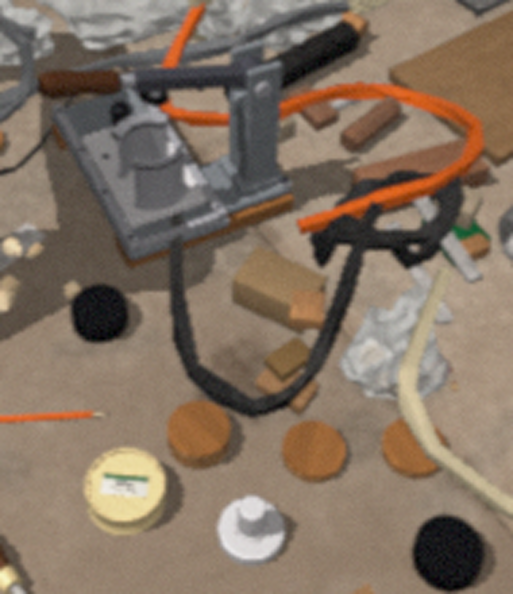

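View pics/top_press.png

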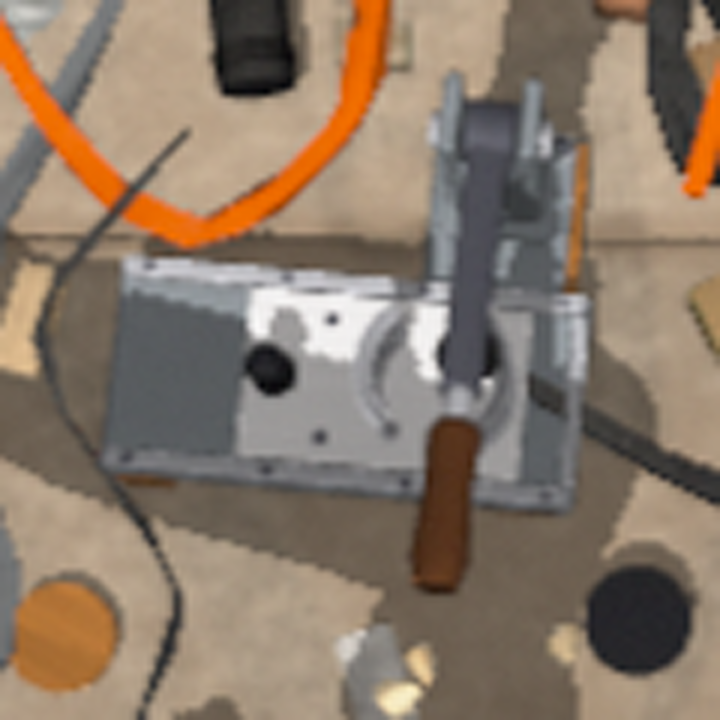

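View pics/scene_press.png

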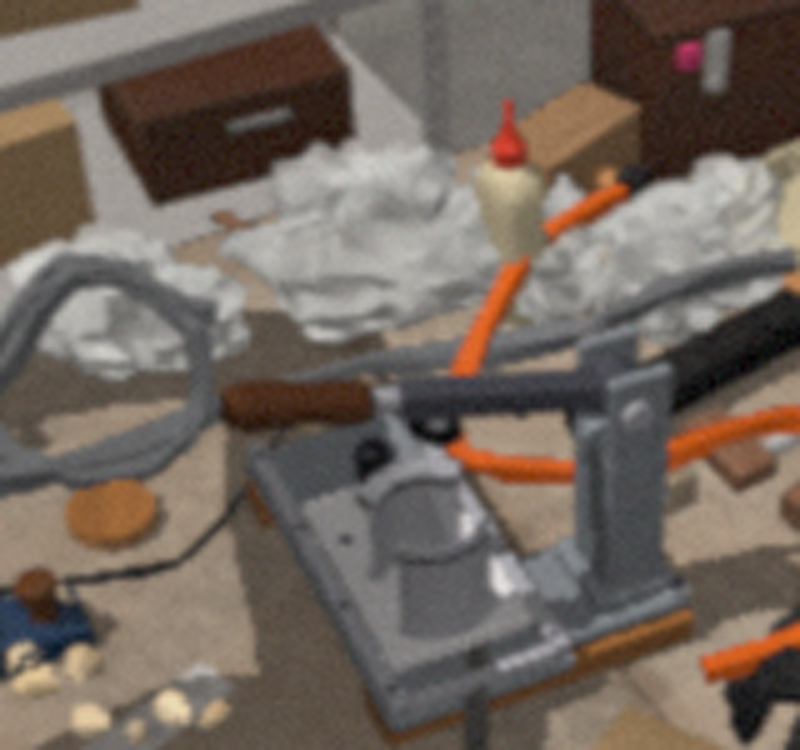

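```bash
python3 - <<'E'
from h import *
p=np.load("top_p.npy"); d=np.load("top_d.npy"); W=cloud("top",d)
hsv=cv2.cvtColor(p,cv2.COLOR_BGR2HSV)
m=cv2.inRange(hsv,(11,130,110),(19,215,225))
n,l,s,c=cv2.connectedComponentsWithStats(m)
for i in range(1,n):
    if s[i,4]>60:
        q=W[l==i]; print(s[i],np.round(c[i]),np.round(np.median(q,0),3), "z pct",np.round(np.percentile(q[:,2],[20,50,80]),4))
        if s[i,4]>200:
            r=q.mean(0);cs,_=cv2.findContours((l==i).astype(np.uint8),0,1); (u,v),rad=cv2.minEnclosingCircle(cs[0]); z=.024 if r[2]>.019 else .012
            print("   circ",u,v,rad,pix2w("top",u,v,z=z))
# bench z near
for (u,v) in [(320,260),(350,230),(390,225),(210,270)]: print(np.round(np.median(W[v-3:v+4,u-3:u+4].reshape(-1,3),0),4))
# press items
for name,(u,v) in dict(knob=(180+270/6,145+368/6),rail=(180+120/6,145+265/6)).items():
    print(name,W[int(v)-1:int(v)+2,int(u)-1:int(u)+2].reshape(-1,3).round(3).tolist()[4])
crop(p,300,160,430,290,6,"top_r.png")
E
```

```text
[284  55  12  20  95] [290.  64.] [ 1.041 -0.085  0.02 ] z pct [0.0178 0.0201 0.0218]
[280  84  17  20  88] [289.  92.] [ 0.941 -0.085  0.02 ] z pct [0.0176 0.0205 0.0236]
[199  93  18   8  73] [209.  97.] [0.916 0.189 0.036] z pct [0.0317 0.0356 0.0388]
[281 102  21  44 305] [290. 122.] [ 0.837 -0.081  0.031] z pct [0.0279 0.0305 0.0329]
   circ 284.5 123.5 21.55236053466797 [ 0.82698051 -0.066397    0.024     ]
[459 177  26  36 584] [471. 195.] [ 0.583 -0.678  0.031] z pct [0.0287 0.0314 0.0342]
   circ 471.5 194.5 17.846668243408203 [ 0.58655281 -0.68307879  0.024     ]
[320 188  14  14 107] [326. 195.] [ 0.578 -0.2    0.06 ] z pct [0.0565 0.0599 0.0627]
[364 190  18  11 136] [372. 195.] [ 0.585 -0.357  0.012] z pct [0.0092 0.012  0.0144]
[330 201  12  18 137] [334. 209.] [ 0.533 -0.229  0.03 ] z pct [0.0201 0.0302 0.0335]
[351 208  18  18 259] [360. 217.] [ 0.512 -0.315  0.012] z pct [0.0095 0.0123 0.0149]
   circ 359.5927734375 216.79896545410156 9.050943374633789 [ 0.51261448 -0.31474005  0.012     ]
[331 234  19  18 271] [340. 243.] [ 0.426 -0.247  0.024] z pct [0.0214 0.0244 
[... 151 characters left out ...]
pct [0.0104 0.0124 0.0149]
   circ 189.72222900390625 250.8333282470703 9.122376441955566 [0.39853501 0.23903198 0.024     ]
[104 257  19  31 277] [115. 271.] [0.337 0.46  0.063] z pct [0.0583 0.0626 0.0761]
   circ 113.5 272.0 15.976645469665527 [0.33012831 0.48114197 0.024     ]
[141 272   6  20  73] [143. 284.] [0.289 0.384 0.024] z pct [0.0215 0.0241 0.0266]
[433 292  17   6  66] [441. 295.] [ 0.263 -0.561  0.04 ] z pct [0.0377 0.0401 0.0431]
[319 309  33  12 163] [334. 314.] [ 0.201 -0.224  0.025] z pct [0.0218 0.0246 0.0274]
[ 0.371  -0.1837  0.0007]
[ 4.699e-01 -2.842e-01 -2.000e-04]
[ 0.4869 -0.4176  0.0006]
[0.3377 0.1697 0.0261]
knob [0.536, 0.12, 0.092]
rail [0.607, 0.217, -0.004]
```

View pics/top_r.png

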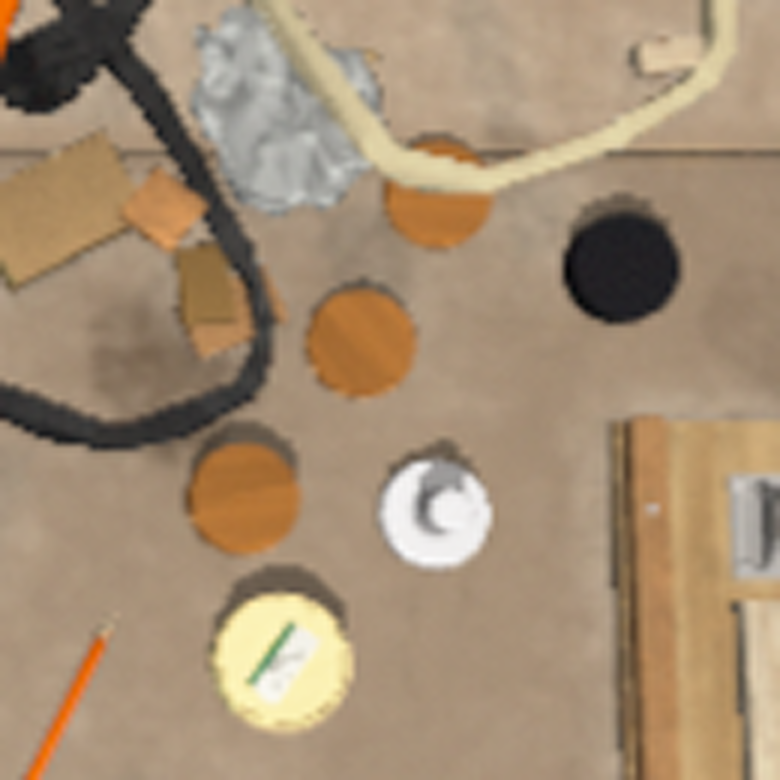

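```bash
python3 - <<'E'
from h import *
from scipy.optimize import least_squares
for n in ["top","scene"]:
    c,f=cal(n);R=np.array(c['R']);print(n,"cam",-R.T@c['t'])
    p=np.load(n+"_p.npy");W=cloud(n,np.load(n+"_d.npy"))
    m=(W[...,0]>.4)&(W[...,0]<.75)&(W[...,1]>-.12)&(W[...,1]<.3)
    # bird's-eye height image
    H=np.zeros((350,420,3),np.uint8)
    q=W[m];col=p[m]
    for X,cc in zip(q,col):
        i=int((.75-X[0])*1000);j=int((.3-X[1])*1000)
        if X[2]>.02: 
            h=int(np.clip(X[2]/.28*179,0,179)); cv2.circle(H,(j,i),1,cv2.cvtColor(np.uint8([[[h,255,255]]]),cv2.COLOR_HSV2BGR)[0,0].tolist(),-1)
    cv2.imwrite(f"pics/bev_{n}.png",cv2.resize(H,None,fx=1.9,fy=1.7))
    r=q[(q[:,2]>.113)&(q[:,2]<.128)]
    print(len(r),np.round(np.median(r,0),3))
E
```

```text
top cam [ 0.34976564 -0.0472712   1.41783264]
155 [0.545 0.064 0.12 ]
scene cam [ 0.16136654 -0.72887974  0.91986865]
227 [0.556 0.015 0.119]
```

View pics/bev_top.png

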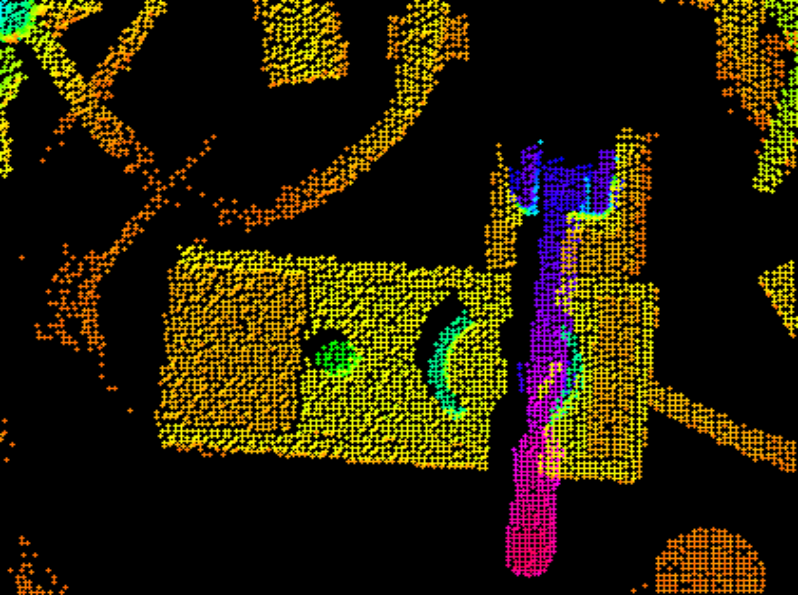

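View pics/bev_scene.png

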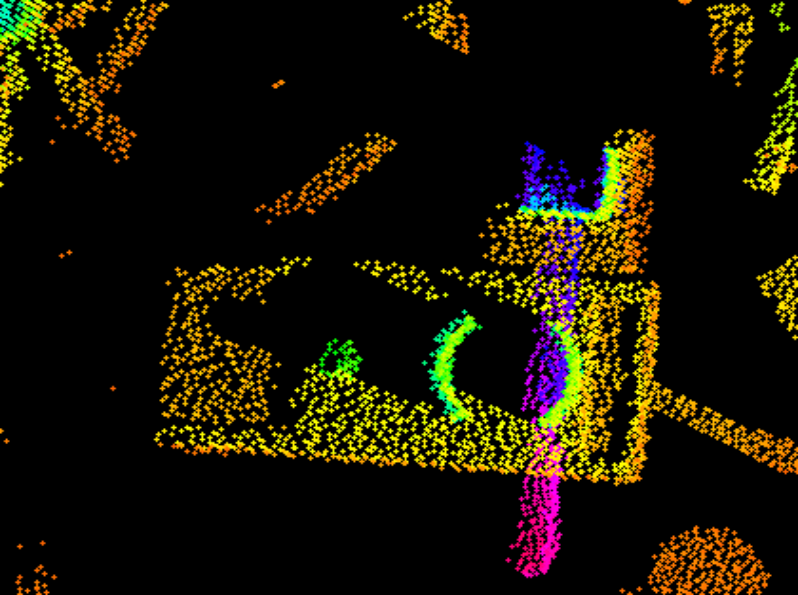

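```bash
python3 - <<'E'
from h import *
from scipy.optimize import least_squares
Q=[]
for n in ["top","scene"]:
    W=cloud(n,np.load(n+"_d.npy")); m=(W[...,0]>.4)&(W[...,0]<.75)&(W[...,1]>-.12)&(W[...,1]<.3)
    q=W[m]
    r=q[(q[:,2]>.114)&(q[:,2]<.128)&(abs(q[:,0]-.534)<.045)&(abs(q[:,1]-.034)<.05)]
    f=least_squares(lambda s:np.hypot(r[:,0]-s[0],r[:,1]-s[1])-s[2],[.534,.034,.035],loss='soft_l1',f_scale=.002); print(n,"ring",f.x,len(r))
    k=q[(q[:,2]>.085)&(q[:,2]<.11)&(abs(q[:,0]-.539)<.03)&(abs(q[:,1]-.122)<.03)]
    print("knob",len(k),(k.max(0)+k.min(0))/2,np.median(k[:,2]))
    # front edge: for y bins min x among z .03-.06
    b=q[(q[:,2]>.033)&(q[:,2]<.06)&(q[:,0]>.44)&(q[:,0]<.51)]
    ys=np.arange(-.02,.2,.01);xs=[b[abs(b[:,1]-y)<.005][:,0].min() for y in ys]
    pf=np.polyfit(ys,xs,1);print("front slope deg",np.degrees(np.arctan(pf[0])),"x at y=0",pf[1])
    b=q[(q[:,2]>.03)&(q[:,2]<.06)&(q[:,1]<.0)&(q[:,1]>-.06)]
    xs=np.arange(.48,.575,.01);yy=[b[abs(b[:,0]-x)<.005][:,1].min() for x in xs]
    pf=np.polyfit(xs,yy,1);print("right slope",np.degrees(np.arctan(pf[0])),"y at .53",np.polyval(pf,.53))
    # lever line z>.19
    b=q[(q[:,2]>.19)&(q[:,1]<.06)&(q[:,1]>-.03)&(q[:,0]<.6)]
    xs=np.arange(.42,.6,.01); 
    L=[(x,np.median(b[abs(b[:,0]-x)<.005],0)[1:]) for x in xs if (abs(b[:,0]-x)<.005).sum()>4]
    print([(round(x,2),l.round(3).tolist()) for x,l in L][::2])
E
```

```text
top ring [0.53225022 0.03275768 0.0371204 ] 106
knob 41 [0.53885213 0.12187074 0.09345531] 0.09314856652041187Traceback (most recent call last):
  File "<stdin>", line 13, in <module>
    return umr_minimum(a, axis, None, out, keepdims, initial, where)
ValueError: zero-size array to reduction operation minimum which has no identity
```

```bash
cat >> h.py <<'E'
from scipy.spatial.transform import Rotation as Ro
def rot(phi):  # tool down with x axis at phi (rad)
    c,s=np.cos(phi),np.sin(phi); return np.array([[c,s,0],[s,-c,0],[0,0,-1.]])
def go(x,y,z,phideg):
    o=bot.get_obs(); R=Ro.from_quat(o['tool_rot']).as_matrix(); T=rot(np.radians(phideg))
    rv=Ro.from_matrix(R.T@T).as_rotvec()/np.pi
    d=np.array([x,y,z])-o['eef_pos']
    print("clock %.1f"%o['clock'],"pos",o['eef_pos'].round(4),"F",o['ft_force'].round(1),"w",o['grip_width'].round(4),"j",o['joint_pos'].round(2))
    print(" turn units(total)",rv.round(4)," shift units now-frame",(R.T@d/.025).round(2)," after turn",(T.T@d/.025).round(2))
E
python3 - <<'E'
from h import *
go(.539,.122,.2,-4.4)
p=np.load("top_p.npy"); print("bottle tip",pix2w("top",165,140,z=.17))
W=cloud("top",np.load("top_d.npy"))
print("cord",W[180:192:2,366:382:3,2].round(3)); print("coil z",W[235:265:5,150:180:5,2].round(2))
E
```

```text
Traceback (most recent call last):
  File "h.py", line 27, in go
    print("clock %.1f"%o['clock'],"pos",o['eef_pos'].round(4),"F",o['ft_force'].round(1),"w",o['grip_width'].round(4),"j",o['joint_pos'].round(2))
                                                                                             ^^^^^^^^^^^^^^^^^^^^^
AttributeError: 'float' object has no attribute 'round'
```

```bash
sed -i "s/o\['grip_width'\].round(4)/round(o['grip_width'],4)/" h.py
python3 - <<'E'
from h import *
go(.539,.122,.2,-4.4)
p=np.load("top_p.npy"); print("bottle tip",pix2w("top",165,140,z=.17))
W=cloud("top",np.load("top_d.npy"))
print("cord",W[180:192:2,366:382:3,2].round(3)); print("coil z",W[235:265:5,150:180:5,2].round(2))
E
```

```text
clock 0.2 pos [0.1968 0.4593 0.2309] F [0.5 0.3 0.4] w 0.0858 j [1.17 0.24 0.   1.34 0.   1.57]
 turn units(total) [2.000e-04 3.000e-04 3.956e-01]  shift units now-frame [-7.01 17.9   1.24]  after turn [14.68 12.4   1.23]
bottle tip [0.7240749  0.29417653 0.17      ]
cord [[-0.001  0.007  0.003  0.001 -0.002 -0.   ]
 [-0.001  0.    -0.     0.003  0.001  0.   ]
 [ 0.053  0.015  0.011  0.016  0.004  0.001]
 [ 0.053  0.049  0.046  0.045  0.012  0.003]
 [ 0.042  0.047  0.045  0.042  0.04   0.039]
 [ 0.011  0.039  0.034  0.034  0.034  0.038]]
coil z [[ 0.04  0.    0.    0.    0.02  0.01]
 [-0.    0.    0.   -0.    0.01  0.02]
 [-0.01  0.   -0.    0.    0.01  0.02]
 [ 0.   -0.    0.   -0.    0.01  0.02]
 [ 0.    0.    0.   -0.    0.01  0.03]
 [ 0.    0.   -0.    0.    0.03  0.03]]
```

```bash
python3 -m inch '[[0,0,0,0,0,0.0475,-1],[0,0,0,0,0,0.0475,-1],[0,0,0,0,0,0.0475,-1],[0,0,0,0,0,0.0475,-1],[0,0,0,0,0,0.0475,-1],[0,0,0,0,0,0.0475,-1],[0,0,0,0,0,0.0475,-1],[0,0,0,0,0,0.0475,-1]]'
python3 -m inch '[[0,0,0,0,0,0.0156,-1],[1,0.83,0,0,0,0,-1],[1,0.83,0,0,0,0,-1],[1,0.83,0,0,0,0,-1],[1,0.83,0,0,0,0,-1],[1,0.83,0,0,0,0,-1],[1,0.83,0,0,0,0,-1],[1,0.83,0,0,0,0,-1]]'
python3 - <<'E'
from h import *
go(.539,.122,.2,-4.4)
E
```

```text
clock: 1.05
eef_pos: [0.1969, 0.4595, 0.2312]
tool_rot: [1.0, -0.017, -0.0, 0.0]
ft_force: [0.3, 0.1, -0.5]
grip_width: 0.0854
clock: 1.85
eef_pos: [0.361, 0.3003, 0.2313]
tool_rot: [0.999, -0.038, -0.0, 0.0]
ft_force: [0.6, -0.2, -0.7]
grip_width: 0.0856
clock 1.9 pos [0.361  0.3003 0.2313] F [ 0.6 -0.2 -0.7] w 0.0856 j [ 0.69  0.18 -0.07  1.32  0.    2.34]
 turn units(total) [0. 0. 0.]  shift units now-frame [7.65 6.56 1.25]  after turn [7.65 6.56 1.25]
```

```bash
python3 -m inch '[[1,0.86,0,0,0,0,-1],[1,0.86,0,0,0,0,-1],[1,0.86,0,0,0,0,-1],[1,0.86,0,0,0,0,-1],[1,0.86,0,0,0,0,-1],[1,0.86,0.2,0,0,0,-1],[1,0.86,0.5,0,0,0,-1],[0.65,0.54,0.5,0,0,0,-1]]'
python3 - <<'E'
from h import *
p,d=bot.camera("wrist"); cv2.imwrite("pics/w1.png",p); np.save("w1_d.npy",d)
go(.539,.122,.0585,-4.4)
E
```

```text
clock: 2.65
eef_pos: [0.5399, 0.1214, 0.201]
tool_rot: [0.999, -0.039, 0.001, 0.0]
ft_force: [-0.2, 0.8, 0.2]
grip_width: 0.0851
clock 2.7 pos [0.5404 0.1194 0.1982] F [ 1.8 -1.2 -0.7] w 0.0855 j [ 0.22  0.36  0.09  1.3  -0.    1.87]
 turn units(total) [ 0.0009  0.0004 -0.0013]  shift units now-frame [-0.06 -0.12  5.59]  after turn [-0.07 -0.1   5.59]
```

View pics/w1.png

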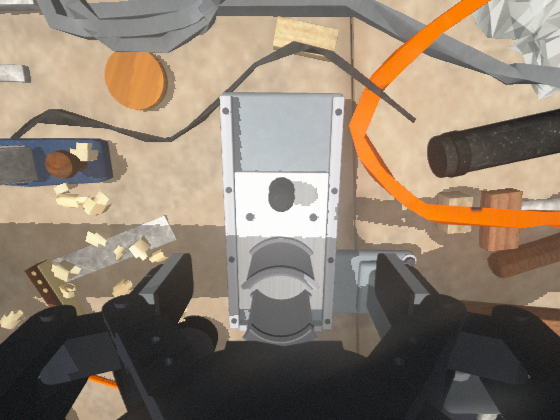

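```bash
python3 - <<'E'
from h import *
d=np.load("w1_d.npy"); W=cloud("wrist",d)
k=W[(W[...,2]>.085)&(W[...,2]<.1)&(abs(W[...,0]-.54)<.03)&(abs(W[...,1]-.122)<.03)]
print("knob",len(k),k.mean(0),(k.max(0)+k.min(0))/2,k.max(0)-k.min(0))
r=W[(W[...,2]>.114)&(W[...,2]<.124)&(abs(W[...,0]-.533)<.045)&(abs(W[...,1]-.033)<.05)]
from scipy.optimize import least_squares
f=least_squares(lambda s:np.hypot(r[:,0]-s[0],r[:,1]-s[1])-s[2],[.534,.034,.035],loss='soft_l1',f_scale=.002); print("ring",f.x,len(r))
# rail edges at z~?
for u,v in [(222,100),(232,325),(342,100),(333,325)]: print(W[v,u].round(4))
for v0,v1,side in[(100,320,'L'),(100,240,'R')]:
    P=[]
    for v in range(v0,v1,10):
        row=W[v]; ok=np.where((row[:,2]>.03)&(row[:,2]<.07)&(np.arange(560)>200)&(np.arange(560)<350))[0]
        u=ok.min() if side=='L' else ok.max(); P.append(row[u])
    P=np.array(P); pf=np.polyfit(P[:,1],P[:,0],1); print(side,np.degrees(np.arctan(pf[0])),"x at y=.1",np.polyval(pf,.1),np.std(P[:,0]-np.polyval(pf,P[:,1])),P[:,2].mean())
row=[W[v,280].round(3).tolist() for v in range(88,106,2)]; print(row)
E
```

```text
knob 512 [0.53751397 0.12489767 0.09019237] [0.53732527 0.1240873  0.08939709] [0.02188193 0.02129484 0.00856459]
ring [0.52972799 0.03610887 0.0370117 ] 788
[0.4901 0.2111 0.0433]
[ 0.4691 -0.0285  0.0434]
[0.6006 0.2023 0.0413]
[ 0.5887 -0.0724 -0.0027]
L 5.1153067560186525 x at y=.1 0.47775306084119357 0.0003384942699426653 0.04272684408798651
R 5.269703971361651 x at y=.1 0.5927570575215241 0.0003343826085288795 0.04226354599839189
[[0.544, 0.222, -0.003], [0.544, 0.22, -0.003], [0.544, 0.218, -0.002], [0.544, 0.213, 0.029], [0.544, 0.211, 0.033], [0.543, 0.209, 0.031], [0.543, 0.208, 0.032], [0.543, 0.206, 0.032], [0.543, 0.204, 0.032]]
```

```bash
python3 -m inch '[[-0.1,-0.1,0,0,0,-0.0015,-1],[0,0,0.7,0,0,0,-1],[0,0,0.7,0,0,0,-1],[0,0,0.4,0,0,0,-1],[0,0,0,0,0,0,-1],[0,0,0,0,0,0,-1],[0,0,0,0,0,0,-1],[0,0,0,0,0,0,-1]]'
python3 - <<'E'
from h import *
C=cal("wrist");p,d=bot.camera("wrist"); cv2.imwrite("pics/w2.png",p); W=cloud("wrist",d,C)
k=W[(W[...,2]>.085)&(W[...,2]<.1)&(abs(W[...,0]-.54)<.03)&(abs(W[...,1]-.122)<.03)]
print("knob",len(k),k.mean(0),(k.max(0)+k.min(0))/2,k.max(0)-k.min(0))
go(*(((k.max(0)+k.min(0))/2)[:2]),.058,-5)
E
```

```text
clock: 3.5
eef_pos: [0.5366, 0.1261, 0.1573]
tool_rot: [0.999, -0.036, 0.001, -0.0]
ft_force: [0.6, 0.8, -0.2]
grip_width: 0.0854
knob 763 [0.53728899 0.12791343 0.09253443] [0.5370759  0.12651996 0.09072143] [0.02226017 0.02211748 0.01138351]
clock 3.5 pos [0.5365 0.126  0.1572] F [-0.3 -1.1 -0.1] w 0.0854 j [0.23 0.38 0.   1.19 0.   1.87]
 turn units(total) [-0.0002 -0.0005  0.0049]  shift units now-frame [ 0.01 -0.02  3.97]  after turn [ 0.02 -0.02  3.97]
```

View pics/w2.png

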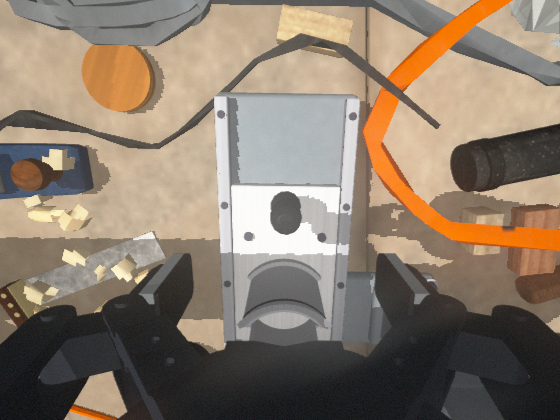

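```bash
python3 -m inch '[[0,0.04,0.8,0,0,0.0049,-1],[0,0,0.8,0,0,0,-1],[0,0,0.8,0,0,0,-1],[0,0,0.8,0,0,0,-1],[0,0,0.75,0,0,0,-1],[0,0,0,0,0,0,-1],[0,0,0,0,0,0,0],[0,0,0,0,0,0,1]]'
python3 -m inch '[[0,0,0,0,0,0,1],[0,0,0,0,0,0,1],[0,0,0,0,0,0,1],[0,0,0,0,0,0,1],[0,0,0,0,0,0,1],[0,0,0,0,0,0,1],[0,0,0,0,0,0,1],[0,0,0,0,0,0,1]]'
python3 - <<'E'
from h import *
go(.5255+.23*.0889+.001,.0123+.23*.996,.058,-5.1)
E
```

```text
clock: 4.35
eef_pos: [0.5371, 0.1251, 0.0589]
tool_rot: [0.999, -0.044, 0.001, -0.0]
ft_force: [0.1, 0.2, -1.1]
grip_width: 0.059
clock: 5.15
eef_pos: [0.538, 0.1249, 0.0589]
tool_rot: [0.999, -0.044, 0.002, -0.0]
ft_force: [4.9, -2.5, 4.9]
grip_width: 0.0215
clock 5.2 pos [0.538  0.1249 0.0589] F [ 4.9 -2.5  4.9] w 0.0215 j [ 0.23  0.47 -0.13  0.96 -0.    1.89]
 turn units(total) [-0.0002 -0.0014  0.0004]  shift units now-frame [-0.05 -4.67  0.04]  after turn [-0.06 -4.67  0.04]
```

```bash
python3 -m inch '[[0,-0.4,0,0,0,0,1],[0,-0.6,0,0,0,0,1],[0,-0.6,0,0,0,0,1],[0,-0.6,0,0,0,0,1],[0,-0.6,0,0,0,0,1],[0,-0.6,0,0,0,0,1],[0,-0.5,0,0,0,0,1],[0,-0.3,0,0,0,0,1]]'
python3 -m inch '[[0,-0.1,0,0,0,0,1],[0,-0.1,0,0,0,0,1],[0,-0.1,0,0,0,0,1],[0,-0.1,0,0,0,0,1],[0,0,0,0,0,0,1],[0,0,0,0,0,0,1],[0,0,0,0,0,0,1],[0,0,0,0,0,0,1]]'
python3 - <<'E'
from h import *
go(.5255+.23*.0889+.001,.0123+.23*.996,.058,-5.1)
E
```

```text
clock: 5.95
eef_pos: [0.5472, 0.2299, 0.0589]
tool_rot: [0.999, -0.044, 0.002, 0.0]
ft_force: [4.2, -3.8, 5.8]
grip_width: 0.0215
clock: 6.75
eef_pos: [0.548, 0.2395, 0.0589]
tool_rot: [0.999, -0.044, 0.002, -0.0]
ft_force: [5.1, -0.6, 5.8]
grip_width: 0.0216
clock 6.8 pos [0.548  0.2395 0.0589] F [ 5.1 -0.6  5.8] w 0.0216 j [ 0.41  0.55  0.    1.02 -0.    2.07]
 turn units(total) [-0.0003 -0.0014  0.0003]  shift units now-frame [-0.05 -0.07  0.04]  after turn [-0.05 -0.07  0.04]
```

Not at the stop yet; keep easing until the force rises.

```bash
python3 -m inch '[[0,-0.08,0,0,0,0,1],[0,-0.08,0,0,0,0,1],[0,-0.08,0,0,0,0,1],[0,0,0,0,0,0,1],[0,0,0,0,0,0,1],[0,0,0,0,0,0,1],[0,0,0,0,0,0,1],[0,0,0,0,0,0,1]]'
python3 -m inch '[[0,-0.08,0,0,0,0,1],[0,-0.08,0,0,0,0,1],[0,-0.08,0,0,0,0,1],[0,0,0,0,0,0,1],[0,0,0,0,0,0,1],[0,0,0,0,0,0,1],[0,0,0,0,0,0,1],[0,0,0,0,0,0,1]]'

```

```text
clock: 7.55
eef_pos: [0.5483, 0.2431, 0.0589]
tool_rot: [0.999, -0.045, 0.002, 0.002]
ft_force: [4.3, -5.9, 6.8]
grip_width: 0.0217
clock: 8.35
eef_pos: [0.5483, 0.243, 0.0588]
tool_rot: [0.999, -0.047, 0.002, 0.007]
ft_force: [3.3, -21.0, 13.0]
grip_width: 0.0215
```

```bash
python3 -m inch '[[0,0.2,0,0,0,0,1],[0,0.03,0,0,0,0,-1],[0,0,0,0,0,0,-1],[0,0,0,0,0,0,-1],[0,0,0,0,0,0,-1],[0,0,-1,0,0,0,-1],[0,0,-1,0,0,0,-1],[0,0,-1,0,0,0,-1]]'
python3 -m inch '[[0,0,-1,0,0,0,-1],[0,0,-1,0,0,0,-1],[0,0,-1,0,0,0,-1],[0,1,-1,0,0,0,-1],[0,1,0,0,0,0,-1],[0,1,0,0,0,0,-1],[0,0,0,0,0,0,-1],[0,0,0,0,0,0,-1]]'
python3 -m inch '[[0,0,0,0,0,0,-1],[0,0,0,0,0,0,-1],[0,0,0,0,0,0,-1],[0,0,0,0,0,0,-1],[0,0,0,0,0,0,-1],[0,0,0,0,0,0,-1],[0,0,0,0,0,0,-1],[0,0,0,0,0,0,-1]]'
python3 - <<'E'
from h import *
from scipy.optimize import least_squares
for n in ["wrist","top","scene"]:
    C=cal(n);p,d=bot.camera(n); cv2.imwrite(f"pics/{n}3.png",p); W=cloud(n,d,C); np.save(f"{n}3_d.npy",d);np.save(f"{n}3_p.npy",p)
    r=W[(W[...,2]>.114)&(W[...,2]<.126)&(abs(W[...,0]-.538)<.05)&(abs(W[...,1]-.152)<.05)]
    if len(r)<20: print(n,len(r));continue
    f=least_squares(lambda s:np.hypot(r[:,0]-s[0],r[:,1]-s[1])-s[2],[.538,.152,.035],loss='soft_l1',f_scale=.002); print(n,"ring",f.x,len(r))
go(.538,.152,.1,-5.1)
E
```

```text
clock: 9.15
eef_pos: [0.5457, 0.246, 0.1327]
tool_rot: [0.999, -0.043, -0.001, 0.0]
ft_force: [0.1, -1.3, 0.9]
grip_width: 0.0851
clock: 9.95
eef_pos: [0.5398, 0.1711, 0.2324]
tool_rot: [0.999, -0.044, -0.0, -0.0]
ft_force: [-0.6, 0.7, -0.3]
grip_width: 0.0857
clock: 10.75
eef_pos: [0.54, 0.1709, 0.2326]
tool_rot: [0.999, -0.044, 0.0, -0.0]
ft_force: [0.6, -0.2, -0.7]
grip_width: 0.0857
wrist ring [0.53980812 0.15523335 0.03645483] 1600
top ring [0.54105584 0.15042    0.03564336] 95
scene ring [0.54176378 0.15071568 0.03750923] 83
clock 10.9 pos [0.54   0.1709 0.2326] F [ 0.6 -0.4  0. ] w 0.0853 j [0.31 0.37 0.19 1.39 0.   1.96]
 turn units(total) [-0.     -0.      0.0005]  shift units now-frame [-0.02  0.76  5.3 ]  after turn [-0.01  0.76  5.3 ]
```

View pics/wrist3.png

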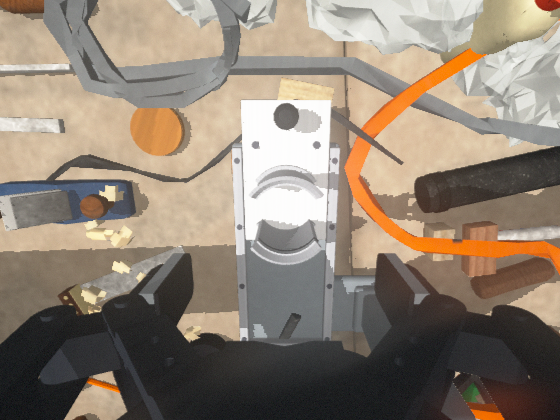

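View pics/top3.png

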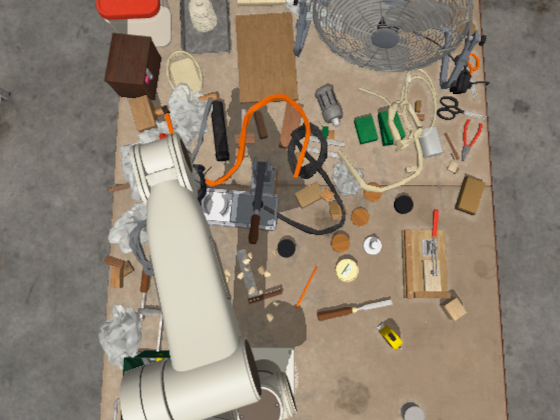

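```bash
cat >> h.py <<'E'
from scipy.optimize import least_squares
def discs(n,save=None,rmin=.02):
    C=cal(n);p,d=bot.camera(n)
    if save: cv2.imwrite("pics/"+save,p)
    W=cloud(n,d,C); hsv=cv2.cvtColor(p,cv2.COLOR_BGR2HSV)
    m=cv2.inRange(hsv,(9,130,90),(20,230,240)); k,l,s,c=cv2.connectedComponentsWithStats(m)
    for i in range(1,k):
        if s[i,4]<120: continue
        q=W[l==i]; z=np.median(q[:,2])
        cs,_=cv2.findContours((l==i).astype(np.uint8),0,1); cc=max(cs,key=len)[:,0,:]
        zt=.024 if z>.018 else .012
        if z>.035: zt=z
        X=np.array([pix2w(n,u,v,z=zt,C=C) for u,v in cc])
        if len(X)<10: continue
        f=least_squares(lambda t:np.hypot(X[:,0]-t[0],X[:,1]-t[1])-.03,X.mean(0)[:2],loss='soft_l1',f_scale=.001)
        res=np.median(abs(f.fun))
        if res<.002: print(n,"disc",f.x.round(4),"z",round(float(z),4),"res",round(res,4),"pix",c[i].round())
E
python3 - <<'E'
from h import *
discs("wrist"); discs("top")
E
```

```text
wrist disc [0.3979 0.2434] z 0.0117 res 0.0011 pix [156. 130.]
top disc [ 0.5989 -0.3591] z 0.0116 res 0.002 pix [372. 195.]
top disc [ 0.513  -0.3149] z 0.0124 res 0.0015 pix [360. 217.]
top disc [ 0.4271 -0.247 ] z 0.0244 res 0.0012 pix [340. 243.]
```

```bash
python3 - <<'E'
from h import *
go(.399,.241,.11,-5.1)
E
```

```text
clock 11.0 pos [0.54   0.1709 0.2326] F [ 0.4  1.4 -0.4] w 0.0851 j [0.31 0.37 0.19 1.39 0.   1.96]
 turn units(total) [-0.     -0.      0.0005]  shift units now-frame [-5.87 -2.3   4.9 ]  after turn [-5.87 -2.29  4.9 ]
```

```bash
python3 -m inch '[[-1,-0.4,0,0,0,0,-1],[-1,-0.4,0,0,0,0,-1],[-1,-0.4,0,0,0,0,-1],[-1,-0.4,0,0,0,0,-1],[-1,-0.4,0.5,0,0,0,-1],[-0.87,-0.3,1,0,0,0,-1],[0,0,1,0,0,0,-1],[0,0,1,0,0,0,-1]]'
python3 -m inch '[[0,0,0.7,0,0,0,-1],[0,0,0.5,0,0,0,-1],[0,0,0,0,0,0,-1],[0,0,0,0,0,0,-1],[0,0,0,0,0,0,-1],[0,0,0,0,0,0,-1],[0,0,0,0,0,0,-1],[0,0,0,0,0,0,-1]]'
python3 - <<'E'
from h import *
discs("wrist","w4.png"); go(.399,.241,.004,-5.1)
E
```

```text
clock: 11.8
eef_pos: [0.3983, 0.2415, 0.1448]
tool_rot: [0.999, -0.043, 0.001, -0.0]
ft_force: [0.4, -0.2, 0.6]
grip_width: 0.0859
clock: 12.6
eef_pos: [0.3991, 0.2411, 0.1155]
tool_rot: [0.999, -0.044, 0.0, -0.0]
ft_force: [-0.3, -0.5, 0.3]
grip_width: 0.0855
wrist disc [0.3974 0.2436] z 0.0117 res 0.0012 pix [282. 204.]
clock 12.7 pos [0.399  0.2411 0.1154] F [ 0.4 -0.7 -0.7] w 0.0858 j [ 0.54  0.26 -0.29  1.02  0.    2.2 ]
 turn units(total) [-0.0001 -0.0002  0.0005]  shift units now-frame [-0.    0.01  4.45]  after turn [-0.    0.    4.45]
```

View pics/w4.png

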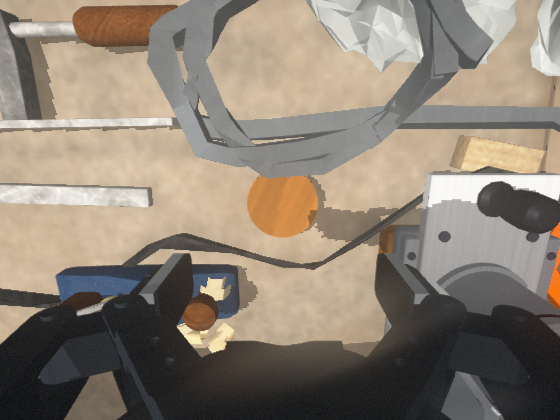

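```bash
python3 -m inch '[[0,-0.05,0.9,0,0,0,-0.8],[0,0,0.9,0,0,0,-0.6],[0,0,0.9,0,0,0,-0.6],[0,0,0.9,0,0,0,-0.6],[0,0,0.5,0,0,0,-0.6],[0,0,0.4,0,0,0,-0.6],[0,0,0,0,0,0,-0.6],[0,0,0,0,0,0,-0.6]]'
python3 - <<'E'
from h import *
discs("wrist","w5.png"); go(.399,.2425,-.003,-5.1)
E
```

```text
clock: 13.45
eef_pos: [0.3993, 0.2424, 0.0029]
tool_rot: [0.999, -0.044, 0.0, -0.0]
ft_force: [0.8, -0.6, -0.4]
grip_width: 0.0681
wrist disc [0.3974 0.2435] z 0.0118 res 0.0011 pix [281. 267.]
wrist disc [0.5075 0.1875] z 0.0077 res 0.0018 pix [519. 301.]
clock 13.5 pos [0.3996 0.2426 0.0032] F [-0.3  0.1  0.8] w 0.0683 j [ 0.55  0.41 -0.42  0.74  0.    2.2 ]
 turn units(total) [-0.0002 -0.0003  0.0005]  shift units now-frame [-0.02  0.01  0.25]  after turn [-0.02  0.01  0.25]
```

View pics/w5.png

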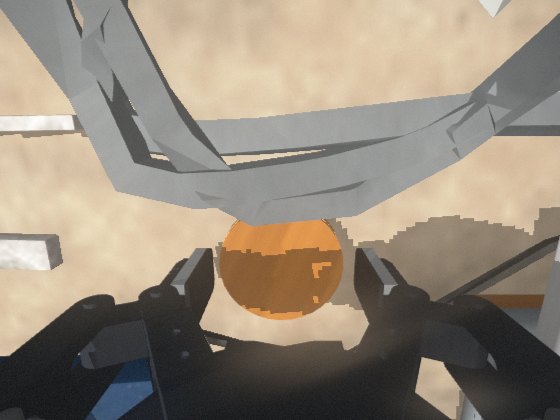

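```bash
python3 -m inch '[[0,0,0.13,0,0,0,-0.6],[0,0,0.13,0,0,0,-0.6],[0,0,0,0,0,0,1],[0,0,0,0,0,0,1],[0,0,0,0,0,0,1],[0,0,0,0,0,0,1],[0,0,0,0,0,0,1],[0,0,0,0,0,0,1]]'
python3 - <<'E'
from h import *
discs("wrist","w6.png"); go(.399,.2425,.15,-5.1)
E
```

```text
clock: 14.3
eef_pos: [0.3991, 0.2423, -0.0035]
tool_rot: [0.999, -0.044, 0.0, -0.0]
ft_force: [-1.1, -0.5, 6.5]
grip_width: 0.0576
wrist disc [0.3985 0.2434] z 0.0118 res 0.0012 pix [284. 273.]
clock 14.3 pos [ 0.3991  0.2424 -0.0035] F [-1.  -1.5  5.7] w 0.0579 j [ 0.55  0.42 -0.43  0.72  0.    2.2 ]
 turn units(total) [-0.0001 -0.0001  0.0005]  shift units now-frame [-0.   -0.01 -6.14]  after turn [-0.   -0.01 -6.14]
```

View pics/w6.png

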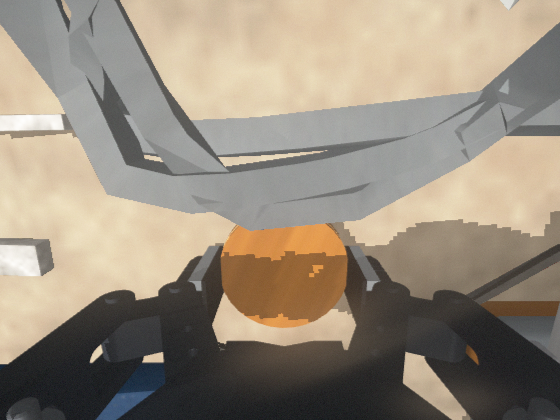

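```bash
python3 -m inch '[[0,0,-0.3,0,0,0,1],[0,0,-0.7,0,0,0,1],[0,0,-1,0,0,0,1],[0,0,-1,0,0,0,1],[0,0,-1,0,0,0,1],[0,0,-1,0,0,0,1],[0,0,-1,0,0,0,1],[0,0,-1,0,0,0,1]]'
python3 - <<'E'
from h import *
go(.540,.153,.145,-5.1)
E
```

```text
clock: 15.15
eef_pos: [0.3987, 0.2421, 0.1723]
tool_rot: [0.999, -0.044, 0.0, 0.0]
ft_force: [0.8, -0.5, -0.2]
grip_width: 0.0579
clock 15.2 pos [0.3987 0.2421 0.1723] F [ 0.8 -0.5 -0.2] w 0.0579 j [ 0.55  0.21 -0.19  1.17 -0.    2.2 ]
 turn units(total) [ 0.     -0.      0.0005]  shift units now-frame [5.94 3.06 1.09]  after turn [5.95 3.05 1.09]
```

```bash
python3 -m inch '[[0.6,0.3,0,0,0,0,1],[0.9,0.45,0,0,0,0,1],[1,0.5,0,0,0,0,1],[1,0.5,0,0,0,0,1],[1,0.5,0,0,0,0,1],[0.9,0.5,0,0,0,0,1],[0.55,0.3,0.2,0,0,0,1],[0,0,0.4,0,0,0,1]]'
python3 -m inch '[[0,0,0.4,0,0,0,1],[0,0,0,0,0,0,1],[0,0,0,0,0,0,1],[0,0,0,0,0,0,1],[0,0,0,0,0,0,1],[0,0,0,0,0,0,1],[0,0,0,0,0,0,1],[0,0,0,0,0,0,1]]'
cat >> h.py <<'E'
def ring(n,x=.54,y=.153,save=None):
    C=cal(n);p,d=bot.camera(n); W=cloud(n,d,C)
    if save: cv2.imwrite("pics/"+save,p)
    hsv=cv2.cvtColor(p,cv2.COLOR_BGR2HSV)
    r=W[(W[...,2]>.114)&(W[...,2]<.126)&(abs(W[...,0]-x)<.05)&(abs(W[...,1]-y)<.05)&(hsv[...,1]<80)]
    if len(r)<20: print(n,len(r));return
    f=least_squares(lambda s:np.hypot(r[:,0]-s[0],r[:,1]-s[1])-.037,[x,y],loss='soft_l1',f_scale=.001); print(n,"ring",f.x.round(4),len(r),np.median(abs(f.fun)))
E
python3 - <<'E'
from h import *
discs("wrist","w7.png"); ring("wrist");go(.540,.153,.048,-5.1)
E
```

```text
clock: 15.95
eef_pos: [0.5424, 0.1524, 0.1561]
tool_rot: [0.999, -0.045, 0.001, -0.0]
ft_force: [-0.1, 0.2, 0.3]
grip_width: 0.0573
clock: 16.75
eef_pos: [0.5405, 0.1533, 0.1463]
tool_rot: [0.999, -0.044, 0.0, -0.0]
ft_force: [-1.2, 0.7, 0.1]
grip_width: 0.0575
wrist disc [0.54   0.1549] z 0.1615 res 0.0007 pix [284. 268.]
wrist ring [0.5397 0.1546] 1718 0.00221040696726358
clock 16.9 pos [0.5405 0.1533 0.1461] F [ 1.2 -0.3  0.1] w 0.0574 j [ 0.28  0.41  0.02  1.18 -0.    1.93]
 turn units(total) [-0.     -0.      0.0004]  shift units now-frame [-0.02  0.01  3.93]  after turn [-0.02  0.01  3.93]
```

View pics/w7.png

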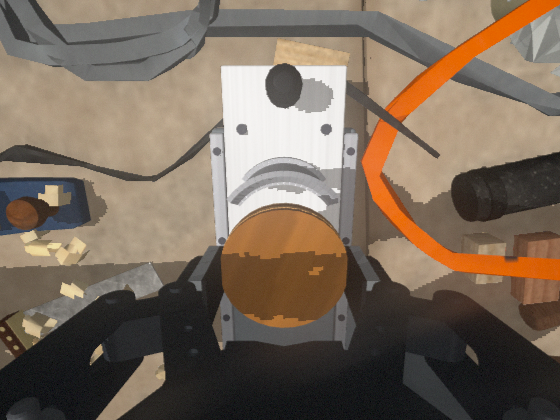

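```bash
python3 -m inch '[[0,0,0.4,0,0,0,1],[0,0,0.4,0,0,0,1],[0,0,0.4,0,0,0,1],[0,0,0.3,0,0,0,1],[0,0,0.3,0,0,0,1],[0,0,0.2,0,0,0,1],[0,0,0,0,0,0,1],[0,0,0,0,0,0,1]]'

```

```text
clock: 17.65
eef_pos: [0.5406, 0.1533, 0.0961]
tool_rot: [0.999, -0.044, 0.0, -0.0]
ft_force: [0.1, -0.1, -0.3]
grip_width: 0.0575
```

Disc bottom is ~21 mm below the rim with no contact force. Continue down.

```bash
python3 -m inch '[[0,0,0.3,0,0,0,1],[0,0,0.4,0,0,0,1],[0,0,0.4,0,0,0,1],[0,0,0.3,0,0,0,1],[0,0,0.3,0,0,0,1],[0,0,0.16,0,0,0,1],[0,0,0,0,0,0,1],[0,0,0,0,0,0,1]]'

```

```text
clock: 18.45
eef_pos: [0.5406, 0.1533, 0.0496]
tool_rot: [0.999, -0.044, 0.0, -0.0]
ft_force: [0.2, -0.2, -0.4]
grip_width: 0.057
```

```bash
python3 -m inch '[[0,0,0.08,0,0,0,1],[0,0,0,0,0,0,1],[0,0,0,0,0,0,-0.6],[0,0,0,0,0,0,-0.6],[0,0,0,0,0,0,-0.6],[0,0,0,0,0,0,-0.6],[0,0,0,0,0,0,-0.6],[0,0,0,0,0,0,-0.6]]'
python3 -m inch '[[0,0,-0.6,0,0,0,-0.6],[0,0,-1,0,0,0,-0.6],[0,0,-1,0,0,0,-0.6],[0,0,-1,0,0,0,-0.6],[0,0,-1,0,0,0,-0.6],[0,0,-1,0,0,0,-0.6],[0,0,-1,0,0,0,-1],[0,0,0,0,0,0,-1]]'
python3 - <<'E'
from h import *
discs("wrist","w8.png"); discs("top","t8.png");go(.41,-.22,.2,0)
E
```

```text
clock: 19.25
eef_pos: [0.5405, 0.1533, 0.0476]
tool_rot: [0.999, -0.044, -0.0, 0.0]
ft_force: [0.6, -0.0, -0.1]
grip_width: 0.0685
clock: 20.05
eef_pos: [0.5427, 0.1539, 0.2167]
tool_rot: [0.999, -0.044, 0.004, -0.001]
ft_force: [0.4, 0.1, -0.1]
grip_width: 0.0856
top disc [ 0.599  -0.3594] z 0.0129 res 0.002 pix [372. 195.]
top disc [ 0.513  -0.3149] z 0.0121 res 0.0015 pix [360. 217.]
top disc [ 0.4271 -0.247 ] z 0.0243 res 0.0012 pix [340. 243.]
clock 20.1 pos [0.5407 0.1534 0.2129] F [-0.   0.3 -0.7] w 0.0851 j [ 0.28  0.37  0.14  1.34 -0.    1.93]
 turn units(total) [-0.0001 -0.0004 -0.0278]  shift units now-frame [-3.91 15.33  0.5 ]  after turn [-5.23 14.93  0.51]
```

View pics/w8.png

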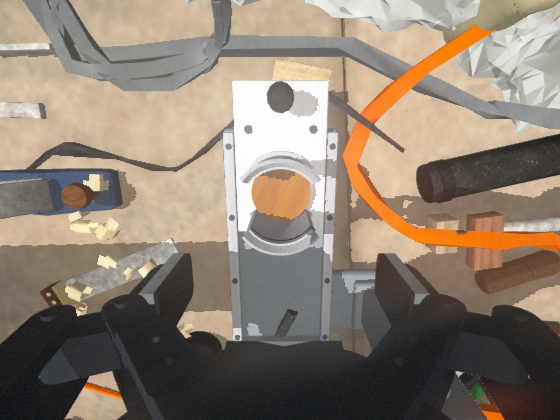

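```bash
python3 -m inch '[[0,0,-1,0,0,0,-1],[0,0,-1,0,0,0,-1],[0,0,-1,0,0,0,-1],[-0.2,0.5,-1,0,0,0,-1],[-0.2,1,-0.5,0,0,0,-1],[-0.2,1,0,0,0,0,-1],[-0.2,1,0,0,0,0,-1],[-0.2,1,0,0,0,0,-1]]'
python3 -m inch '[[-0.3,1,0,0,0,0,-1],[-0.3,1,0,0,0,0,-1],[-0.3,1,0,0,0,0,-1],[-0.3,1,0,0,0,0,-1],[-0.3,1,0,0,0,0,-1],[0,0,1,0,0,0.046,-1],[0,0,1,0,0,0.046,-1],[0,0,1,0,0,0.046,-1]]'
python3 - <<'E'
from h import *
go(.427,-.247,.14,-30)
E
```

```text
clock: 20.95
eef_pos: [0.5048, 0.0425, 0.3233]
tool_rot: [0.999, -0.044, -0.002, 0.0]
ft_force: [-0.9, -0.5, 0.0]
grip_width: 0.0855
clock: 21.75
eef_pos: [0.4565, -0.0781, 0.2477]
tool_rot: [0.965, -0.261, -0.001, 0.0]
ft_force: [0.7, -0.0, 0.1]
grip_width: 0.0855
clock 21.8 pos [ 0.4565 -0.0781  0.2477] F [ 0.7 -0.   0.1] w 0.0855 j [-0.17  0.16 -0.05  1.36  0.    1.93]
 turn units(total) [ 0.0002  0.0007 -0.0014]  shift units now-frame [2.39 6.43 4.31]  after turn [2.36 6.44 4.31]
```

```bash
python3 -m inch '[[0.4,1,0,0,0,0,-1],[0.4,1,0,0,0,0,-1],[0.4,1,0.4,0,0,0,-1],[0.4,1,0.6,0,0,0,-1],[0.4,1,0.8,0,0,0,-1],[0.36,1,0.8,0,0,0,-1],[0,0.4,0.8,0,0,0,-0.6],[0,0,0.8,0,0,0,-0.6]]'
python3 -m inch '[[0,0,0,0,0,0,-0.6],[0,0,0,0,0,0,-0.6],[0,0,0,0,0,0,-0.6],[0,0,0,0,0,0,-0.6],[0,0,0,0,0,0,-0.6],[0,0,0,0,0,0,-0.6],[0,0,0,0,0,0,-0.6],[0,0,0,0,0,0,-0.6]]'
python3 - <<'E'
from h import *
discs("wrist","w9.png"); discs("top");go(.427,-.247,-.0035,-30)
E
```

```text
clock: 22.55
eef_pos: [0.4271, -0.2468, 0.1424]
tool_rot: [0.966, -0.259, -0.002, -0.0]
ft_force: [0.4, 0.8, 0.2]
grip_width: 0.0682
clock: 23.35
eef_pos: [0.4291, -0.246, 0.1452]
tool_rot: [0.966, -0.258, 0.0, 0.0]
ft_force: [-0.1, 0.1, -0.1]
grip_width: 0.068
wrist disc [ 0.4256 -0.2461] z 0.0237 res 0.0007 pix [281. 202.]
wrist disc [ 0.5906 -0.3562] z 0.0117 res 0.0017 pix [486. 213.]
wrist disc [ 0.5107 -0.3126] z 0.0117 res 0.0006 pix [395. 215.]
clock 23.4 pos [ 0.429  -0.2459  0.1451] F [ 0.4 -0.7  0.9] w 0.0685 j [-0.52  0.29 -0.17  1.12  0.    1.57]
 turn units(total) [-0.     -0.      0.0008]  shift units now-frame [-0.05  0.08  5.94]  after turn [-0.05  0.08  5.94]
```

View pics/w9.png

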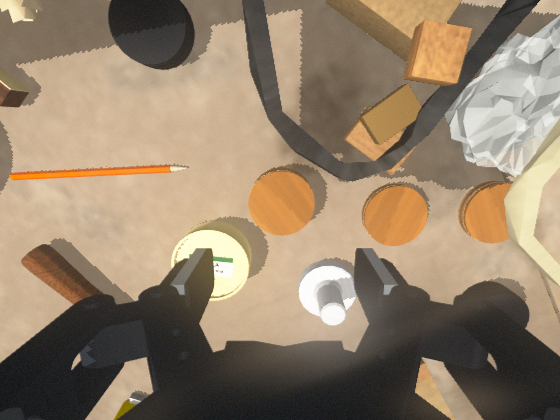

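```bash
python3 -m inch '[[-0.09,0.09,0.9,0,0,0,-0.6],[0,0,0.9,0,0,0,-0.6],[0,0,0.9,0,0,0,-0.6],[0,0,0.9,0,0,0,-0.6],[0,0,0.9,0,0,0,-0.6],[0,0,0.8,0,0,0,-0.6],[0,0,0.5,0,0,0,-0.6],[0,0,0,0,0,0,-0.6]]'
python3 -m inch '[[0,0,0,0,0,0,1],[0,0,0,0,0,0,1],[0,0,0,0,0,0,1],[0,0,0,0,0,0,1],[0,0,0,0,0,0,1],[0,0,0,0,0,0,1],[0,0,0,0,0,0,1],[0,0,0,0,0,0,1]]'
python3 - <<'E'
from h import *
discs("wrist","w10.png");go(.427,-.247,.2,-30)
E
```

```text
clock: 24.25
eef_pos: [0.4243, -0.2459, -0.0018]
tool_rot: [0.966, -0.258, -0.002, -0.001]
ft_force: [-0.1, -0.1, -0.6]
grip_width: 0.0683
clock: 25.05
eef_pos: [0.4261, -0.2469, 0.0003]
tool_rot: [0.966, -0.258, 0.0, 0.0]
ft_force: [-1.8, 0.4, 2.6]
grip_width: 0.0581
wrist disc [ 0.3318 -0.1884] z 0.0043 res 0.001 pix [ 32. 203.]
wrist disc [ 0.4266 -0.2455] z 0.0238 res 0.001 pix [285. 277.]
wrist disc [ 0.5095 -0.3119] z 0.0117 res 0.0013 pix [512. 284.]
clock 25.1 pos [ 4.261e-01 -2.469e-01  3.000e-04] F [ 0.2 -0.   2.4] w 0.0581 j [-0.53  0.46 -0.36  0.76 -0.    1.57]
 turn units(total) [ 0.     -0.0001  0.0008]  shift units now-frame [ 0.04 -0.01 -7.99]  after turn [ 0.03 -0.01 -7.99]
```

View pics/w10.png

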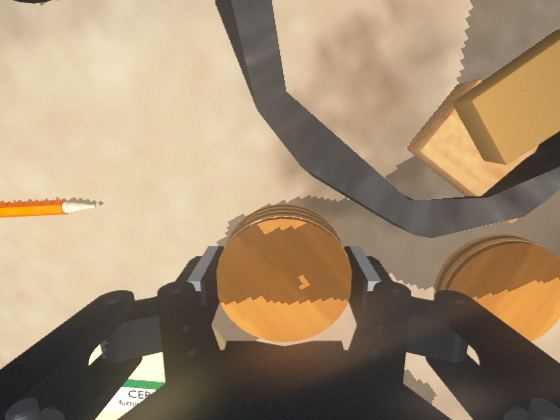

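```bash
python3 -m inch '[[0,0,-0.4,0,0,0,1],[0,0,-0.8,0,0,0,1],[0,0,-1,0,0,0,1],[0,0,-1,0,0,0,1],[0,0,-1,0,0,0,1],[0,0,-1,0,0,-0.046,1],[0,0,-1,0,0,-0.046,1],[0,0,-1,0,0,-0.046,1]]'
python3 -m inch '[[0,-0.3,-1,0,0,0,1],[0,-0.6,-1,0,0,0,1],[0,-1,-1,0,0,0,1],[0,-1,-1,0,0,0,1],[0,-1,-1,0,0,0,1],[0,-1,-0.5,0,0,0,1],[0,-1,0,0,0,0,1],[0,-1,0,0,0,0,1]]'
python3 - <<'E'
from h import *
go(.5405,.1533,.15,-5.1)
E
```

```text
clock: 25.9
eef_pos: [0.4256, -0.2466, 0.1816]
tool_rot: [0.999, -0.041, 0.0, 0.0]
ft_force: [0.0, -1.4, -1.2]
grip_width: 0.0581
clock: 26.7
eef_pos: [0.4409, -0.074, 0.3188]
tool_rot: [0.999, -0.044, 0.001, 0.0]
ft_force: [-0.0, 0.6, -0.4]
grip_width: 0.0579
clock 26.7 pos [ 0.4409 -0.074   0.3188] F [-0.   0.6 -0.4] w 0.0579 j [-0.17  0.11  0.07  1.53  0.    1.49]
 turn units(total) [ 0.     -0.0006  0.0004]  shift units now-frame [ 3.16 -9.41  6.76]  after turn [ 3.16 -9.41  6.75]
```

```bash
python3 -m inch '[[0.35,-1,0,0,0,0,1],[0.35,-1,0,0,0,0,1],[0.35,-1,0,0,0,0,1],[0.35,-1,0,0,0,0,1],[0.35,-1,0,0,0,0,1],[0.35,-1,0,0,0,0,1],[0.35,-1,0,0,0,0,1],[0.35,-1,0.5,0,0,0,1]]'
python3 -m inch '[[0.3,-1,0.8,0,0,0,1],[0.08,-0.4,1,0,0,0,1],[0,0,1,0,0,0,1],[0,0,1,0,0,0,1],[0,0,1,0,0,0,1],[0,0,0.8,0,0,0,1],[0,0,0.4,0,0,0,1],[0,0,0,0,0,0,1]]'
python3 -m inch '[[0,0,0,0,0,0,1],[0,0,0,0,0,0,1],[0,0,0,0,0,0,1],[0,0,0,0,0,0,1],[0,0,0,0,0,0,1],[0,0,0,0,0,0,1],[0,0,0,0,0,0,1],[0,0,0,0,0,0,1]]'
python3 - <<'E'
from h import *
discs("wrist","w11.png");go(.5405,.1533,.063,-5.1)
E
```

```text
clock: 27.5
eef_pos: [0.5291, 0.1193, 0.307]
tool_rot: [0.999, -0.044, 0.002, -0.0]
ft_force: [0.1, 0.1, -0.4]
grip_width: 0.0578
clock: 28.3
eef_pos: [0.5395, 0.1519, 0.1538]
tool_rot: [0.999, -0.044, -0.002, 0.001]
ft_force: [-1.0, 0.3, -0.3]
grip_width: 0.0583
clock: 29.1
eef_pos: [0.5407, 0.1522, 0.155]
tool_rot: [0.999, -0.044, -0.0, 0.0]
ft_force: [0.3, -0.8, -0.7]
grip_width: 0.0581
wrist disc [0.6448 0.1839] z 0.0161 res 0.0015 pix [373. 132.]
wrist disc [0.54   0.1524] z 0.1785 res 0.0006 pix [284. 279.]
clock 29.1 pos [0.5407 0.1522 0.155 ] F [-0.1 -0.3  0.2] w 0.0582 j [0.27 0.4  0.03 1.2  0.   1.93]
 turn units(total) [0.     0.     0.0005]  shift units now-frame [-0.01 -0.04  3.68]  after turn [-0.01 -0.04  3.68]
```

View pics/w11.png

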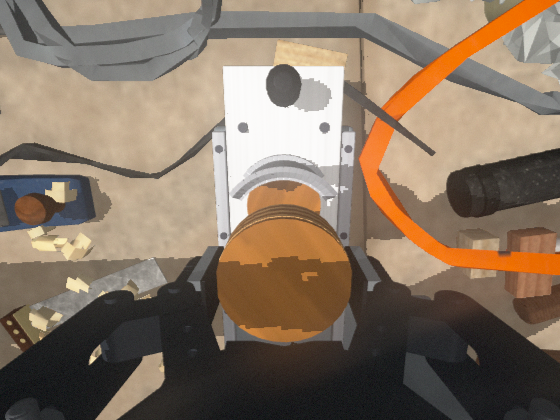

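```bash
python3 -m inch '[[0,-0.08,0.4,0,0,0,1],[0,0,0.4,0,0,0,1],[0,0,0.4,0,0,0,1],[0,0,0.4,0,0,0,1],[0,0,0.3,0,0,0,1],[0,0,0.3,0,0,0,1],[0,0,0,0,0,0,1],[0,0,0,0,0,0,1]]'

```

```text
clock: 29.95
eef_pos: [0.5409, 0.1542, 0.1]
tool_rot: [0.999, -0.044, -0.0, 0.0]
ft_force: [0.8, 1.4, 0.3]
grip_width: 0.0583
```

```bash
python3 -m inch '[[0,0,0.3,0,0,0,1],[0,0,0.4,0,0,0,1],[0,0,0.4,0,0,0,1],[0,0,0.25,0,0,0,1],[0,0,0.1,0,0,0,1],[0,0,0,0,0,0,1],[0,0,0,0,0,0,1],[0,0,0,0,0,0,1]]'

```

```text
clock: 30.75
eef_pos: [0.5413, 0.1543, 0.0642]
tool_rot: [0.999, -0.044, 0.0, -0.0]
ft_force: [0.2, -0.1, -0.6]
grip_width: 0.0585
```

```bash
python3 -m inch '[[0,0,0.1,0,0,0,1],[0,0,0,0,0,0,1],[0,0,0,0,0,0,-0.6],[0,0,0,0,0,0,-0.6],[0,0,0,0,0,0,-0.6],[0,0,0,0,0,0,-0.6],[0,0,0,0,0,0,-0.6],[0,0,0,0,0,0,-0.6]]'
python3 -m inch '[[0,0,-0.6,0,0,0,-0.6],[0,0,-1,0,0,0,-0.6],[0,0,-1,0,0,0,-0.6],[0,0,-1,0,0,0,-0.6],[0,0,-1,0,0,0,-0.6],[0,0,-1,0,0,0,-0.6],[0,0,-1,0,0,0,-1],[0,0,0,0,0,0,-1]]'
python3 - <<'E'
from h import *
C=cal("wrist");p,d=bot.camera("wrist");cv2.imwrite("pics/w12.png",p);W=cloud("wrist",d,C)
np.save("w12_d.npy",W)
hsv=cv2.cvtColor(p,cv2.COLOR_BGR2HSV);m=cv2.inRange(hsv,(9,130,90),(20,230,240))>0
q=W[m&(abs(W[...,0]-.54)<.035)&(abs(W[...,1]-.153)<.035)]
print(len(q),np.percentile(q[:,2],[10,50,90]).round(4)); A=np.c_[q[:,:2]-[.54,.153],np.ones(len(q))];print(np.linalg.lstsq(A,q[:,2],rcond=None)[0])
discs("top");go(.513,-.3149,.14,-5.1)
E
```

```text
clock: 31.55
eef_pos: [0.5409, 0.1542, 0.0613]
tool_rot: [0.999, -0.044, 0.0, -0.0]
ft_force: [0.6, -0.2, -0.4]
grip_width: 0.0684
clock: 32.35
eef_pos: [0.543, 0.1548, 0.2305]
tool_rot: [0.999, -0.044, 0.004, -0.001]
ft_force: [0.3, -0.5, 0.9]
grip_width: 0.0853
2366 [0.0839 0.0847 0.0856]
[ 0.00069386 -0.00142262  0.08474236]
top disc [ 0.5989 -0.3595] z 0.0122 res 0.0019 pix [372. 195.]
top disc [ 0.4807 -0.3608] z 0.0124 res 0.0016 pix [374. 227.]
clock 32.5 pos [0.5412 0.1543 0.2266] F [-1.3  0.5 -0.2] w 0.0852 j [0.28 0.37 0.17 1.37 0.   1.94]
 turn units(total) [-0.0002 -0.0004  0.0005]  shift units now-frame [ 0.51 18.8   3.46]  after turn [ 0.55 18.79  3.46]
```

View pics/w12.png

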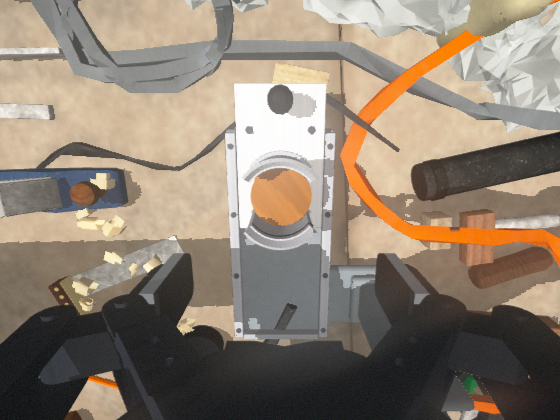

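```bash
python3 - <<'E'
from h import *
p,d=bot.camera("top");crop(p,310,170,420,290,6,"t13.png"); W=cloud("top",d)
q=W[(W[...,2]>.04)&(abs(W[...,0]-.42)<.05)&(abs(W[...,1]+.345)<.05)];print(np.median(q,0),len(q))
E
```

```text
[ 0.42090159 -0.35271117  0.05143126] 48
```

View pics/t13.png

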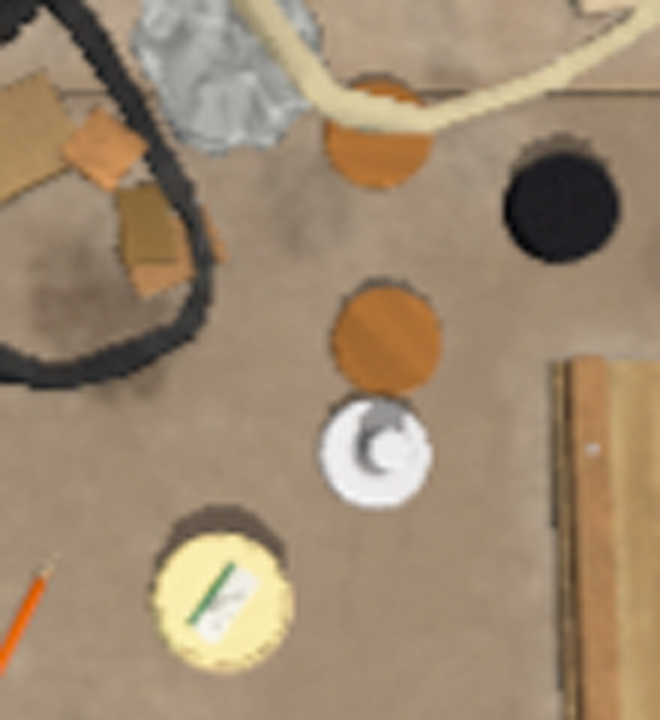

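```bash
python3 -m inch '[[0,0,-1,0,0,0,-1],[0,0,-1,0,0,0,-1],[0,0,-1,0,0,0,-1],[0,0.5,-1,0,0,0,-1],[0,1,0,0,0,0,-1],[0,1,0,0,0,0,-1],[0,1,0,0,0,0,-1],[0,1,0,0,0,0,-1]]'
python3 -m inch '[[0,1,0,0,0,0,-1],[0,1,0,0,0,0,-1],[0,1,0,0,0,0,-1],[0,1,0,0,0,0,-1],[0,1,0,0,0,0,-1],[0,1,0,0,0,0,-1],[0,1,0,0,0,0,-1],[0,1,0,0,0,0,-1]]'
python3 -m inch '[[0,0.6,0.6,0,0,0.045,-1],[0,0.6,0.6,0,0,0.045,-1],[0,0,0.6,0,0,0.045,-1],[0,0,0.6,0,0,0.045,-1],[0,0,0.6,0,0,0.045,-1],[0,0,0.6,0,0,0.045,-0.6],[0,0,0.6,0,0,0.045,-0.6],[0,0,0.6,0,0,0.045,-0.6]]'
python3 - <<'E'
from h import *
go(.481,-.361,.14,-70)
E
```

```text
clock: 33.3
eef_pos: [0.5303, 0.0412, 0.3244]
tool_rot: [0.999, -0.044, -0.002, 0.0]
ft_force: [-0.0, 0.2, 0.6]
grip_width: 0.0854
clock: 34.1
eef_pos: [0.5128, -0.158, 0.3244]
tool_rot: [0.999, -0.044, -0.002, -0.0]
ft_force: [-0.3, -0.1, 0.6]
grip_width: 0.0853
clock: 34.9
eef_pos: [0.5078, -0.1863, 0.2038]
tool_rot: [0.818, -0.575, -0.002, 0.0]
ft_force: [0.3, 0.8, 1.2]
grip_width: 0.0684
clock 34.9 pos [ 0.5078 -0.1863  0.2038] F [0.3 0.8 1.2] w 0.0684 j [-0.35  0.34  0.06  1.3  -0.    2.44]
 turn units(total) [ 0.0009  0.0007 -0.0009]  shift units now-frame [6.21 3.37 2.55]  after turn [6.2  3.4  2.55]
```

```bash
python3 -m inch '[[0.9,0.5,0,0,0,0,-0.6],[0.9,0.5,0,0,0,0,-0.6],[0.9,0.5,0.2,0,0,0,-0.6],[0.9,0.5,0.4,0,0,0,-0.6],[0.9,0.5,0.6,0,0,0,-0.6],[0.9,0.5,0.6,0,0,0,-0.6],[0.8,0.4,0.7,0,0,0,-0.6],[0,0,0,0,0,0,-0.6]]'
python3 -m inch '[[0,0,0,0,0,0,-0.6],[0,0,0,0,0,0,-0.6],[0,0,0,0,0,0,-0.6],[0,0,0,0,0,0,-0.6],[0,0,0,0,0,0,-0.6],[0,0,0,0,0,0,-0.6],[0,0,0,0,0,0,-0.6],[0,0,0,0,0,0,-0.6]]'
python3 - <<'E'
from h import *
discs("wrist","w14.png"); go(.481,-.361,-.0035,-70)
E
```

```text
clock: 35.7
eef_pos: [0.4795, -0.3623, 0.1388]
tool_rot: [0.819, -0.574, -0.004, 0.0]
ft_force: [0.3, 1.2, 0.0]
grip_width: 0.0685
clock: 36.5
eef_pos: [0.4826, -0.3615, 0.1439]
tool_rot: [0.82, -0.572, 0.0, 0.0]
ft_force: [-0.8, -0.4, -0.9]
grip_width: 0.0685
wrist disc [ 0.5927 -0.3582] z 0.0118 res 0.0012 pix [347.  46.]
wrist disc [ 0.5958 -0.3588] z 0.0118 res 0.0008 pix [321.  87.]
wrist disc [ 0.4797 -0.3603] z 0.0117 res 0.001 pix [282. 199.]
clock 36.5 pos [ 0.4826 -0.3615  0.1438] F [ 0.1 -0.4  1.2] w 0.0682 j [-0.64  0.49  0.14  1.22 -0.    2.15]
 turn units(total) [ 0.    -0.     0.001]  shift units now-frame [-0.04  0.05  5.89]  after turn [-0.04  0.05  5.89]
```

View pics/w14.png

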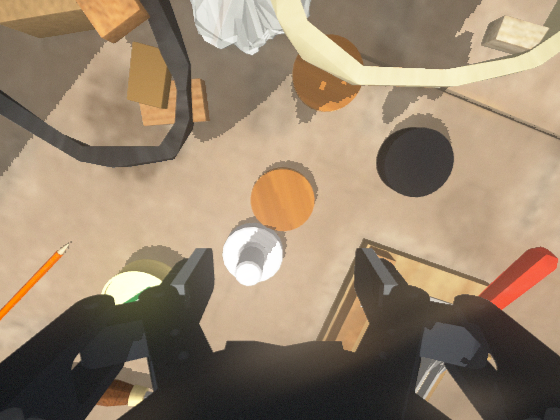

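```bash
python3 -m inch '[[-0.06,0.09,0.9,0,0,0,-0.6],[0,0,0.9,0,0,0,-0.6],[0,0,0.9,0,0,0,-0.6],[0,0,0.9,0,0,0,-0.6],[0,0,0.9,0,0,0,-0.6],[0,0,0.7,0,0,0,-0.6],[0,0,0.5,0,0,0,-0.6],[0,0,0,0,0,0,-0.6]]'
python3 -m inch '[[0,0,0,0,0,0,-0.6],[0,0,0.1,0,0,0,1],[0,0,0.05,0,0,0,1],[0,0,0,0,0,0,1],[0,0,0,0,0,0,1],[0,0,0,0,0,0,1],[0,0,0,0,0,0,1],[0,0,0,0,0,0,1]]'
python3 - <<'E'
from h import *
discs("wrist","w15.png");go(.48,-.36,-.0035,-70)
E
```

```text
clock: 37.35
eef_pos: [0.4786, -0.3599, -0.0007]
tool_rot: [0.82, -0.572, -0.002, -0.0]
ft_force: [-0.4, -0.3, 0.2]
grip_width: 0.0682
clock: 38.15
eef_pos: [0.4812, -0.3618, 0.0012]
tool_rot: [0.82, -0.572, 0.002, 0.0]
ft_force: [-3.5, 1.9, 11.2]
grip_width: 0.057
wrist disc [ 0.5948 -0.3585] z 0.0118 res 0.0005 pix [370.  43.]
wrist disc [ 0.5738 -0.2415] z 0.0169 res 0.0013 pix [89. 36.]
wrist disc [ 0.5139 -0.2747] z 0.0169 res 0.0011 pix [94. 62.]
wrist disc [ 0.5585 -0.249 ] z 0.0169 res 0.0011 pix [96. 82.]
wrist disc [ 0.4849 -0.2475] z 0.0168 res 0.0004 pix [ 18. 107.]
wrist disc [ 0.4803 -0.3607] z 0.0118 res 0.0007 pix [282. 267.]
clock 38.2 pos [ 0.4812 -0.3618  0.0012] F [-4.2  3.  10.7] w 0.0572 j [-0.64  0.62 -0.04  0.9  -0.    2.14]
 turn units(total) [-0.0007 -0.0012  0.001 ]  shift units now-frame [-0.09  0.02  0.19]  after turn [-0.08  0.02  0.19]
```

View pics/w15.png

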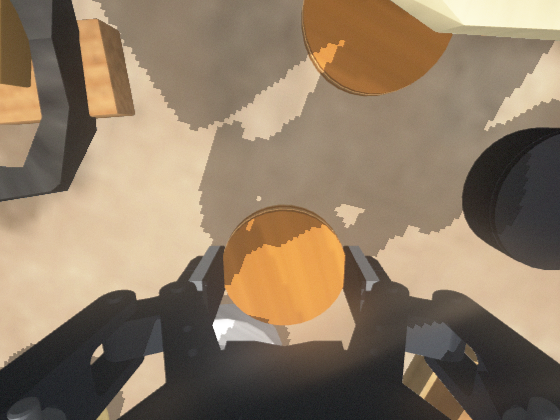

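```bash
python3 -m inch '[[0,0,-0.3,0,0,0,1],[0,0,-0.6,0,0,0,1],[0,0,-1,0,0,0,1],[0,0,-1,0,0,0,1],[0,0,-1,0,0,0,1],[0,0,-1,0,0,0,1],[0,0,-1,0,0,0,1],[0,0,-1,0,0,0,1]]'
python3 -m inch '[[0,0,-1,0,0,-0.045,1],[0,0,-1,0,0,-0.045,1],[0,0,-1,0,0,-0.045,1],[0,0,-1,0,0,-0.045,1],[0,0,-1,0,0,-0.045,1],[0,0,-1,0,0,-0.045,1],[0,0,0,0,0,-0.045,1],[0,0,0,0,0,-0.045,1]]'
python3 - <<'E'
from h import *
discs("wrist","w16.png");go(.5405,.1535,.15,-5.1)
E
```

```text
clock: 39.0
eef_pos: [0.4802, -0.361, 0.1722]
tool_rot: [0.82, -0.572, 0.001, 0.0]
ft_force: [-0.4, 0.5, 0.2]
grip_width: 0.0566
clock: 39.8
eef_pos: [0.4805, -0.3612, 0.3225]
tool_rot: [0.999, -0.041, 0.002, 0.001]
ft_force: [-0.2, 0.1, -0.7]
grip_width: 0.0571
wrist disc [ 0.5952 -0.3583] z 0.0118 res 0.0014 pix [352. 161.]
wrist disc [ 0.4798 -0.3613] z 0.333 res 0.0004 pix [284. 267.]
clock 39.9 pos [ 0.4802 -0.361   0.3217] F [-0.2  1.  -0.5] w 0.0566 j [-0.64  0.44  0.52  1.65 -0.    1.  ]
 turn units(total) [ 0.0005 -0.0008  0.0034]  shift units now-frame [  0.78 -20.72   6.84]  after turn [  0.57 -20.71   6.87]
```

```bash
python3 -m inch '[[0,-0.5,0,0,0,0.0034,1],[0,-0.9,0,0,0,0,1],[0,-1,0,0,0,0,1],[0,-1,0,0,0,0,1],[0,-1,0,0,0,0,1],[0,-1,0,0,0,0,1],[0,-1,0,0,0,0,1],[0,-1,0,0,0,0,1]]'
python3 -m inch '[[0,-1,0,0,0,0,1],[0,-1,0,0,0,0,1],[0,-1,0,0,0,0,1],[0,-1,0,0,0,0,1],[0,-1,0,0,0,0,1],[0,-1,0,0,0,0,1],[0,-1,0,0,0,0,1],[0,-1,0,0,0,0,1]]'
python3 -m inch '[[0.1,-1,0,0,0,0,1],[0.1,-1,0,0,0,0,1],[0.1,-1,0,0,0,0,1],[0.1,-1,0,0,0,0,1],[0.2,-1,0.4,0,0,0,1],[0,-0.37,1,0,0,0,1],[0,0,1,0,0,0,1],[0,0,1,0,0,0,1]]'
python3 -m inch '[[0,0,1,0,0,0,1],[0,0,1,0,0,0,1],[0,0,0.9,0,0,0,1],[0,0,0.5,0,0,0,1],[0,0,0,0,0,0,1],[0,0,0,0,0,0,1],[0,0,0,0,0,0,1],[0,0,0,0,0,0,1]]'
python3 - <<'E'
from h import *
discs("wrist","w17.png");go(.5408,.1545,.086,-5.1)
E
```

```text
clock: 40.65
eef_pos: [0.4976, -0.1748, 0.3203]
tool_rot: [0.999, -0.051, 0.0, -0.0]
ft_force: [0.0, 0.2, -0.2]
grip_width: 0.0569
clock: 41.45
eef_pos: [0.5169, 0.0241, 0.3203]
tool_rot: [0.999, -0.051, 0.0, -0.0]
ft_force: [0.5, -0.5, 0.3]
grip_width: 0.0568
clock: 42.25
eef_pos: [0.5449, 0.1557, 0.2343]
tool_rot: [0.999, -0.05, 0.0, -0.0]
ft_force: [-0.9, 0.3, -0.2]
grip_width: 0.057
clock: 43.05
eef_pos: [0.5465, 0.1547, 0.1515]
tool_rot: [0.999, -0.049, 0.001, -0.0]
ft_force: [-0.4, -0.2, -0.1]
grip_width: 0.057
wrist disc [0.6431 0.1801] z 0.0161 res 0.0012 pix [366. 140.]
wrist disc [0.5459 0.1544] z 0.162 res 0.0006 pix [284. 267.]
clock 43.1 pos [0.5464 0.1546 0.1513] F [-0.1  0.1 -0.2] w 0.0571 j [0.28 0.42 0.04 1.19 0.   1.95]
 turn units(total) [-0.0003 -0.0007 -0.003 ]  shift units now-frame [-0.23  0.03  2.61]  after turn [-0.22  0.03  2.61]
```

View pics/w17.png

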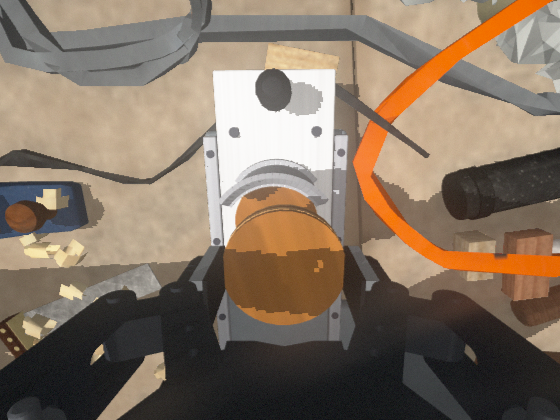

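```bash
python3 -m inch '[[-0.22,0.02,0,0,0,-0.003,1],[0,0,0.2,0,0,0,1],[0,0,0.3,0,0,0,1],[0,0,0.4,0,0,0,1],[0,0,0.4,0,0,0,1],[0,0,0.3,0,0,0,1],[0,0,0.2,0,0,0,1],[0,0,0,0,0,0,1]]'
python3 -m inch '[[0,0,0.3,0,0,0,1],[0,0,0.25,0,0,0,1],[0,0,0.1,0,0,0,1],[0,0,0,0,0,0,1],[0,0,0,0,0,0,1],[0,0,0,0,0,0,1],[0,0,0,0,0,0,1],[0,0,0,0,0,0,1]]'

```

```text
clock: 43.9
eef_pos: [0.5394, 0.1542, 0.1038]
tool_rot: [0.999, -0.044, -0.001, 0.0]
ft_force: [0.1, -0.5, -0.8]
grip_width: 0.057
clock: 44.7
eef_pos: [0.5403, 0.1545, 0.0891]
tool_rot: [0.999, -0.044, 0.0, -0.0]
ft_force: [0.0, 0.4, -0.4]
grip_width: 0.057
```

```bash
python3 -m inch '[[0,0,0.06,0,0,0,1],[0,0,0,0,0,0,1],[0,0,0,0,0,0,-0.6],[0,0,0,0,0,0,-0.6],[0,0,0,0,0,0,-0.6],[0,0,0,0,0,0,-0.6],[0,0,0,0,0,0,-0.6],[0,0,0,0,0,0,-0.6]]'
python3 -m inch '[[0,0,-0.6,0,0,0,-0.6],[0,0,-1,0,0,0,-0.6],[0,0,-1,0,0,0,-0.6],[0,0,-1,0,0,0,-0.6],[0,0,-1,0,0,0,-0.6],[0,0,-1,0,0,0,-1],[0,0,-1,0,0,0,-1],[0,0,0,0,0,0,-1]]'
cat >> h.py <<'E'
def stack(save):
    C=cal("wrist");p,d=bot.camera("wrist");cv2.imwrite("pics/"+save,p);W=cloud("wrist",d,C)
    hsv=cv2.cvtColor(p,cv2.COLOR_BGR2HSV);m=cv2.inRange(hsv,(9,130,90),(20,230,240))>0
    q=W[m&(abs(W[...,0]-.54)<.035)&(abs(W[...,1]-.153)<.035)]
    print(len(q),np.percentile(q[:,2],[10,50,90]).round(4)); A=np.c_[q[:,:2]-[.54,.153],np.ones(len(q))];print(np.linalg.lstsq(A,q[:,2],rcond=None)[0].round(4))
E
python3 - <<'E'
from h import *
stack("w18.png")
p,d=bot.camera("top");crop(p,310,170,420,290,6,"t18.png"); 
discs("top");go(.59,-.357,.2,-95)
E
```

```text
clock: 45.5
eef_pos: [0.5401, 0.1545, 0.0873]
tool_rot: [0.999, -0.044, 0.0, -0.0]
ft_force: [0.7, -0.5, -0.1]
grip_width: 0.0681
clock: 46.3
eef_pos: [0.5421, 0.155, 0.2565]
tool_rot: [0.999, -0.044, 0.004, -0.001]
ft_force: [-0.0, 0.4, -0.2]
grip_width: 0.0855
2317 [0.0958 0.0967 0.0976]
[-0.0006 -0.0015  0.0967]
top disc [ 0.5988 -0.3591] z 0.012 res 0.002 pix [372. 195.]
clock 46.5 pos [0.5398 0.1544 0.2515] F [0.9 0.1 0. ] w 0.0853 j [ 0.28  0.36  0.22  1.43 -0.    1.94]
 turn units(total) [3.000e-04 1.000e-04 4.995e-01]  shift units now-frame [ 3.82 20.2   2.07]  after turn [20.2  -3.78  2.06]
```

View pics/t18.png

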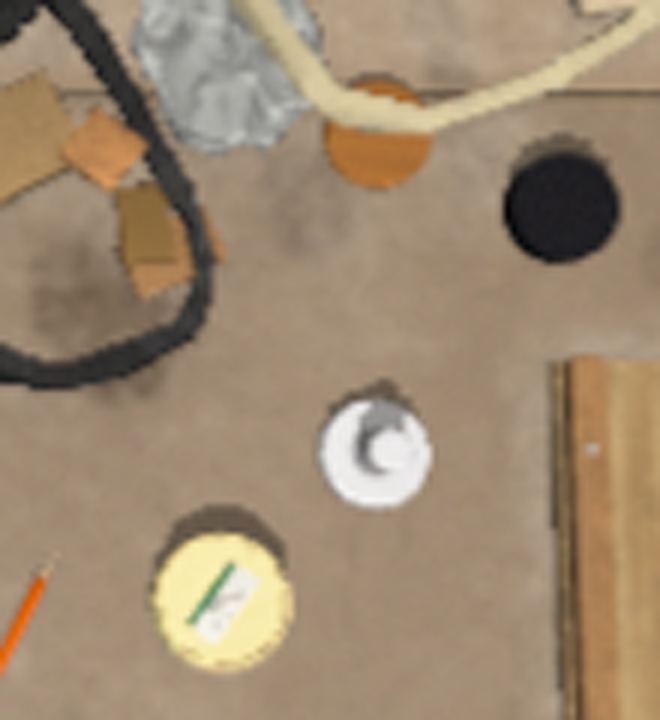

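View pics/w18.png

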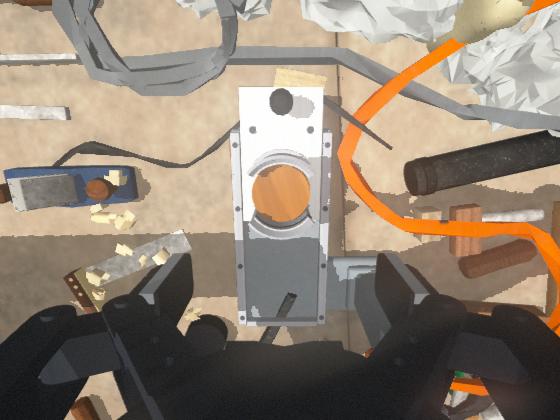

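```bash
python3 -m inch '[[0,0,-1,0,0,0,-1],[0,0,-1,0,0,0,-1],[0,0,-1,0,0,0,-1],[0,1,0,0,0,0,-1],[0,1,0,0,0,0,-1],[0,1,0,0,0,0,-1],[0,1,0,0,0,0,-1],[0,1,0,0,0,0,-1]]'
python3 -m inch '[[0,1,0,0,0,0,-1],[0,1,0,0,0,0,-1],[0,1,0,0,0,0,-1],[0,1,0,0,0,0,-1],[0.2,1,0,0,0,0,-1],[0.2,1,0,0,0,0,-1],[0.2,1,0,0,0,0,-1],[0.2,1,0,0,0,0,-1]]'
python3 -m inch '[[0.2,1,0,0,0,0,-1],[0.2,1,0,0,0,-0.0456,-1],[0,0,0.3,0,0,-0.0456,-1],[0,0,0.3,0,0,-0.0456,-1],[0,0,0.3,0,0,-0.0456,-1],[0,0,0.3,0,0,-0.0456,-1],[0,0,0.3,0,0,-0.0456,-1],[0,0,0.3,0,0,-0.0456,-1]]'
python3 -m inch '[[0,0,0,0,0,-0.0456,-1],[0,0,0,0,0,-0.0456,-1],[0,0,0,0,0,-0.0456,-1],[0,0,0,0,0,0,-1],[0,0,0,0,0,0,-1],[0,0,0,0,0,0,-1],[0,0,0,0,0,0,-1],[0,0,0,0,0,0,-1]]'
python3 - <<'E'
from h import *
go(.57,-.355,.2,77)
E
```

```text
clock: 47.25
eef_pos: [0.5282, 0.029, 0.3254]
tool_rot: [0.999, -0.044, -0.002, 0.0]
ft_force: [-0.1, -0.4, -0.1]
grip_width: 0.0855
clock: 48.05
eef_pos: [0.5307, -0.1719, 0.3253]
tool_rot: [0.999, -0.044, -0.002, -0.0]
ft_force: [-0.9, 0.3, 0.6]
grip_width: 0.0854
clock: 48.85
eef_pos: [0.536, -0.2214, 0.2799]
tool_rot: [0.896, 0.444, -0.001, -0.001]
ft_force: [0.4, 0.0, 0.8]
grip_width: 0.0856
clock: 49.65
eef_pos: [0.5368, -0.2217, 0.2822]
tool_rot: [0.783, 0.622, -0.0, -0.0]
ft_force: [0.9, -0.2, 0.3]
grip_width: 0.0853
clock 49.6 pos [ 0.5368 -0.2217  0.2822] F [ 0.9 -0.2  0.3] w 0.0853 j [-0.39  0.39  0.35  1.53 -0.   -0.16]
 turn units(total) [-0.     -0.     -0.0003]  shift units now-frame [-4.89  2.5   3.29]  after turn [-4.9   2.5   3.29]
```

```bash
python3 -m inch '[[-0.8,0.4,0.5,0,0,0,-1],[-0.8,0.4,0.5,0,0,0,-1],[-0.8,0.4,0.5,0,0,0,-1],[-0.8,0.4,0.5,0,0,0,-1],[-0.8,0.4,0.5,0,0,0,-1],[-0.8,0.4,0.5,0,0,0,-1],[0,0,0.3,0,0,0,-1],[0,0,0,0,0,0,-1]]'
python3 -m inch '[[0,0,0,0,0,0,-1],[0,0,0,0,0,0,-1],[0,0,0,0,0,0,-1],[0,0,0,0,0,0,-1],[0,0,0,0,0,0,-1],[0,0,0,0,0,0,-1],[0,0,0,0,0,0,-1],[0,0,0,0,0,0,-1]]'
python3 - <<'E'
from h import *
discs("wrist","w19.png");go(.57,-.355,.2,77)
C=cal("wrist");p,d=bot.camera("wrist");W=cloud("wrist",d,C);np.save("w19W.npy",W)
print("cam",-np.array(C[0]['R']).T@C[0]['t'])
H=np.zeros((300,300,3),np.uint8)
for X,c in zip(W.reshape(-1,3),p.reshape(-1,3)):
    i=int((.7-X[0])*1500);j=int((-.26-X[1])*1500)
    if 0<=i<300 and 0<=j<300 and X[2]<.09:
        h=int(np.clip(X[2]/.07*150,0,179)); cv2.circle(H,(j,i),1,cv2.cvtColor(np.uint8([[[h,255,255]]]),cv2.COLOR_HSV2BGR)[0,0].tolist(),-1)
cv2.circle(H,(int((-.26+.358)*1500),int((.7-.593)*1500)),45,(255,255,255),1)
cv2.imwrite("pics/bev19.png",cv2.resize(H,None,fx=2,fy=2))
E
```

```text
clock: 50.45
eef_pos: [0.5673, -0.3518, 0.1978]
tool_rot: [0.783, 0.622, -0.0, -0.002]
ft_force: [-0.3, 0.2, -0.6]
grip_width: 0.0853
clock: 51.25
eef_pos: [0.5682, -0.3521, 0.1998]
tool_rot: [0.783, 0.622, -0.0, -0.0]
ft_force: [0.2, 0.4, 0.0]
grip_width: 0.0852
wrist disc [ 0.5949 -0.3586] z 0.0118 res 0.001 pix [282. 200.]
clock 51.3 pos [ 0.5682 -0.3521  0.1997] F [-0.3 -0.5 -0.5] w 0.0856 j [-0.55  0.6   0.47  1.44 -0.   -0.33]
 turn units(total) [-0. -0. -0.]  shift units now-frame [-0.1   0.1  -0.01]  after turn [-0.1   0.1  -0.01]
cam [ 0.50273404 -0.33671534  0.34214382]
```

View pics/w19.png

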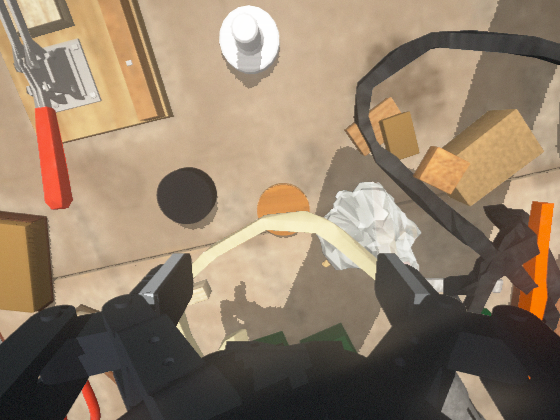

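View pics/bev19.png

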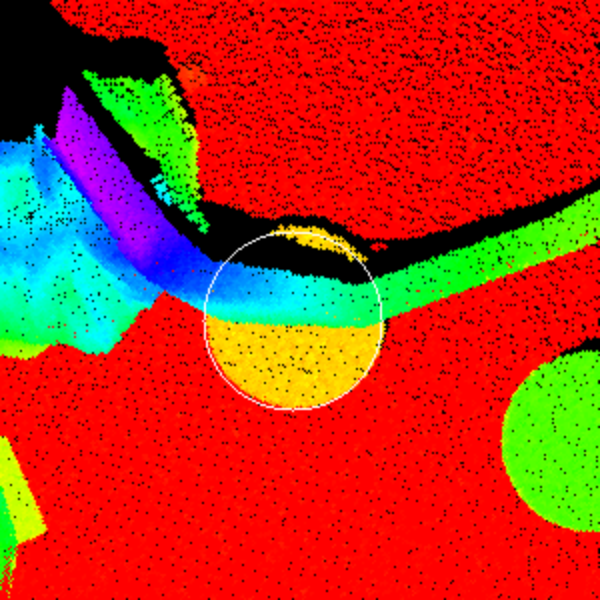

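```bash
python3 -m inch '[[0,0,0,0,0,-0.0361,-0.6],[0,0,0,0,0,-0.0361,-0.6],[0,0,0,0,0,0,-0.6],[0,0,0,0,0,0,-0.6],[0,0,0,0,0,0,-0.6],[0,0,0,0,0,0,-0.6],[0,0,0,0,0,0,-0.6],[0,0,0,0,0,0,-0.6]]'
python3 - <<'E'
from h import *
discs("wrist");go(.582,-.358,.0,90)
E
```

```text
clock: 52.15
eef_pos: [0.5682, -0.3521, 0.1998]
tool_rot: [0.707, 0.707, -0.0, -0.0]
ft_force: [-0.1, -0.0, -0.4]
grip_width: 0.0683
wrist disc [ 0.5949 -0.3586] z 0.0118 res 0.0012 pix [278. 199.]
clock 52.2 pos [ 0.5682 -0.3521  0.1998] F [ 0.9 -0.1  0.5] w 0.0685 j [-0.55  0.6   0.47  1.44  0.   -0.55]
 turn units(total) [ 0.      0.     -0.0001]  shift units now-frame [-0.23  0.55  7.99]  after turn [-0.23  0.55  7.99]
```

```bash
python3 -m inch '[[-0.25,0.58,0.8,0,0,0,-0.6],[0,0,1,0,0,0,-0.6],[0,0,1,0,0,0,-0.6],[0,0,1,0,0,0,-0.6],[0,0,0.8,0,0,0,-0.6],[0,0,0.5,0,0,0,-0.6],[0,0,0,0,0,0,-0.6],[0,0,0,0,0,0,-0.6]]'
python3 - <<'E'
from h import *
discs("wrist","w20.png");go(.583,-.358,.0,90)
E
```

```text
clock: 53.0
eef_pos: [0.5831, -0.3586, 0.0729]
tool_rot: [0.707, 0.707, 0.0, 0.0]
ft_force: [-0.4, -0.3, 0.0]
grip_width: 0.0688
wrist disc [ 0.5935 -0.3587] z 0.0118 res 0.0011 pix [285. 223.]
clock 53.0 pos [ 0.5836 -0.3589  0.0737] F [ 0.3 -0.3  0.1] w 0.0679 j [-0.55  0.7   0.32  1.18  0.   -0.55]
 turn units(total) [ 0.0006  0.0004 -0.0001]  shift units now-frame [ 0.04 -0.03  2.95]  after turn [ 0.04 -0.02  2.95]
```

View pics/w20.png

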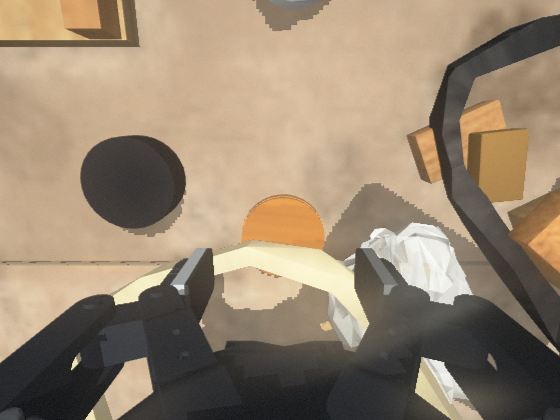

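```bash
python3 -m inch '[[0,0,0.5,0,0,0,-0.6],[0,0,0.4,0,0,0,-0.6],[0,0,0.4,0,0,0,-0.6],[0,0,0.3,0,0,0,-0.6],[0,0,0.1,0,0,0,-0.6],[0,0,0,0,0,0,-0.6],[0,0,0,0,0,0,-0.6],[0,0,0,0,0,0,-0.6]]'
python3 - <<'E'
from h import *
discs("wrist","w21.png");go(.583,-.358,.0,90)
E
```

```text
clock: 53.85
eef_pos: [0.5831, -0.3586, 0.0304]
tool_rot: [0.707, 0.707, 0.0, 0.001]
ft_force: [0.3, 0.3, 0.2]
grip_width: 0.0686
wrist disc [ 0.5061 -0.2751] z 0.0169 res 0.0015 pix [467. 157.]
wrist disc [ 0.592  -0.3586] z 0.0118 res 0.0015 pix [285. 247.]
clock 53.9 pos [ 0.5831 -0.3586  0.0305] F [-0.3 -0.1 -0. ] w 0.0683 j [-0.55  0.74  0.27  1.1   0.   -0.55]
 turn units(total) [ 0.0003  0.0002 -0.0001]  shift units now-frame [ 0.03 -0.01  1.22]  after turn [ 0.02 -0.01  1.22]
```

View pics/w21.png

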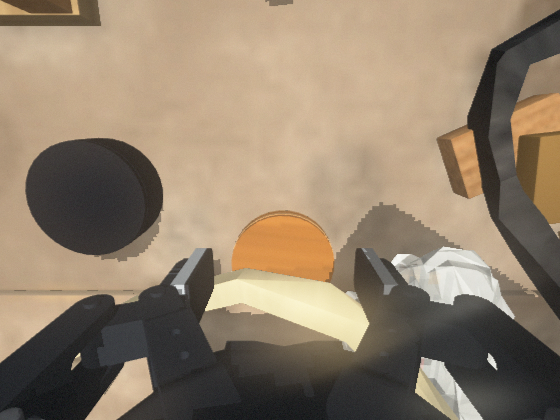

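```bash
python3 -m inch '[[0,0,0.4,0,0,0,-0.6],[0,0,0.4,0,0,0,-0.6],[0,0,0.3,0,0,0,-0.6],[0,0,0.12,0,0,0,-0.6],[0,0,0,0,0,0,-0.6],[0,0,0,0,0,0,-0.6],[0,0,0,0,0,0,-0.6],[0,0,0,0,0,0,-0.6]]'
python3 - <<'E'
from h import *
discs("wrist","w22.png");go(.583,-.358,.0,90)
E
```

```text
clock: 54.7
eef_pos: [0.5831, -0.3586, -0.0001]
tool_rot: [0.707, 0.707, 0.0, 0.001]
ft_force: [-0.2, -0.7, -0.2]
grip_width: 0.0687
wrist disc [ 0.4962 -0.2793] z 0.0167 res 0.0012 pix [505. 140.]
wrist disc [ 0.5609 -0.2524] z 0.0167 res 0.0015 pix [510. 165.]
wrist disc [ 0.5701 -0.253 ] z 0.0169 res 0.0015 pix [513. 182.]
wrist disc [ 0.5913 -0.3584] z 0.0118 res 0.0014 pix [285. 274.]
clock 54.8 pos [ 5.830e-01 -3.586e-01 -2.000e-04] F [-0.3 -0.2  0.1] w 0.0685 j [-0.55  0.77  0.24  1.04 -0.   -0.55]
 turn units(total) [ 0.0002  0.0002 -0.0001]  shift units now-frame [ 0.02 -0.   -0.01]  after turn [ 0.02 -0.   -0.01]
```

View pics/w22.png

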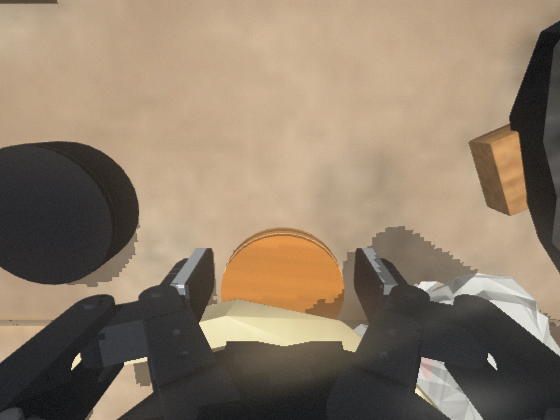

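```bash
python3 -m inch '[[0,0,0.06,0,0,0,1],[0,0,0,0,0,0,1],[0,0,0,0,0,0,1],[0,0,0,0,0,0,1],[0,0,0,0,0,0,1],[0,0,0,0,0,0,1],[0,0,0,0,0,0,1],[0,0,0,0,0,0,1]]'
python3 -m inch '[[0,-0.2,0,0,0,0,1],[0,-0.4,0,0,0,0,1],[0,-0.5,0,0,0,0,1],[0,-0.5,0,0,0,0,1],[0,-0.4,0,0,0,0,1],[0,-0.2,0,0,0,0,1],[0,0,0,0,0,0,1],[0,0,0,0,0,0,1]]'
python3 - <<'E'
from h import *
discs("wrist","w23.png");go(.583,-.358,.0,90)
E
```

```text
clock: 55.55
eef_pos: [0.5833, -0.3589, -0.0005]
tool_rot: [0.707, 0.707, 0.0, 0.001]
ft_force: [-0.7, 1.2, 6.0]
grip_width: 0.0558
clock: 56.35
eef_pos: [0.528, -0.3592, -0.0005]
tool_rot: [0.707, 0.707, -0.0, 0.001]
ft_force: [-2.0, 1.1, 7.6]
grip_width: 0.0557
wrist disc [ 0.4339 -0.4853] z 0.0295 res 0.0011 pix [ 6. 63.]
wrist disc [ 0.5379 -0.3585] z 0.0118 res 0.0007 pix [284. 289.]
wrist disc [ 0.5212 -0.2055] z 0.0178 res 0.0018 pix [552. 269.]
clock 56.4 pos [ 5.280e-01 -3.591e-01 -5.000e-04] F [-1.8  0.6  8.7] w 0.0558 j [-0.6   0.69  0.07  0.96 -0.   -0.6 ]
 turn units(total) [ 0.0004  0.0006 -0.0002]  shift units now-frame [ 0.05  2.2  -0.02]  after turn [ 0.05  2.2  -0.02]
```

View pics/w23.png

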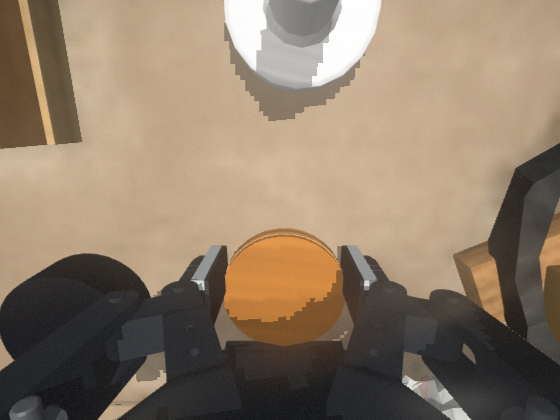

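```bash
python3 -m inch '[[0,0,0,0,0,0,-0.6],[0,0,0,0,0,0,-0.6],[0,0,0,0,0,0,-0.6],[0,0,0,0,0,0,-0.6],[0,0.2,0,0,0,0,-0.6],[0,0.15,0,0,0,0,-0.6],[0,0,0,0,0,0,-0.6],[0,0,0.05,0,0,0,-0.6]]'
python3 -m inch '[[0,0,0,0,0,0,1],[0,0,0,0,0,0,1],[0,0,0,0,0,0,1],[0,0,0,0,0,0,1],[0,0,0,0,0,0,1],[0,0,0,0,0,0,1],[0,0,0,0,0,0,1],[0,0,0,0,0,0,1]]'
python3 - <<'E'
from h import *
discs("wrist","w24.png");go(.583,-.358,.0,90)
E
```

```text
clock: 57.2
eef_pos: [0.5368, -0.3584, -0.0034]
tool_rot: [0.707, 0.707, 0.0, 0.0]
ft_force: [0.4, 0.1, -0.3]
grip_width: 0.0683
clock: 58.0
eef_pos: [0.5366, -0.3585, -0.0031]
tool_rot: [0.707, 0.707, 0.0, 0.0]
ft_force: [0.2, 0.3, 4.0]
grip_width: 0.0576
wrist disc [ 0.5387 -0.358 ] z 0.0118 res 0.0006 pix [284. 276.]
wrist disc [ 0.5074 -0.2717] z 0.0168 res 0.0013 pix [495. 271.]
clock 58.0 pos [ 0.5367 -0.3585 -0.0031] F [-1.  -0.2  4.8] w 0.0574 j [-0.59  0.7   0.1   0.97 -0.   -0.59]
 turn units(total) [ 0.0002  0.0001 -0.0001]  shift units now-frame [ 0.02  1.85 -0.12]  after turn [ 0.02  1.85 -0.13]
```

```bash
python3 -m inch '[[0,0,-0.3,0,0,0,1],[0,0,-0.6,0,0,0,1],[0,0,-1,0,0,0,1],[0,0,-1,0,0,0,1],[0,0,-1,0,0,0,1],[0,0,-1,0,0,0.044,1],[0,0,-1,0,0,0.044,1],[0,0,-1,0,0,0.044,1]]'
python3 -m inch '[[0,0,-1,0,0,0.044,1],[0,0,-1,0,0,0.044,1],[0,0,-1,0,0,0.044,1],[0,0,-1,0,0,0.044,1],[0,0,-1,0,0,0.044,1],[0,0,-1,0,0,0.044,1],[0,0,0,0,0,0.044,1],[0,0,0,0,0,0.044,1]]'
python3 -m inch '[[0,0,0,0,0,0.044,1],[0,-0.3,0,0,0,0,1],[0,-0.6,0,0,0,0,1],[0,-1,0,0,0,0,1],[0,-1,0,0,0,0,1],[0,-1,0,0,0,0,1],[0,-1,0,0,0,0,1],[0,-1,0,0,0,0,1]]'
python3 - <<'E'
from h import *
discs("wrist","w25.png");go(.5405,.1545,.15,-5.1)
E
```

```text
clock: 58.85
eef_pos: [0.5363, -0.3582, 0.1711]
tool_rot: [0.839, 0.544, 0.0, 0.0]
ft_force: [-0.2, -0.0, -0.5]
grip_width: 0.0576
clock: 59.65
eef_pos: [0.5366, -0.3584, 0.3214]
tool_rot: [1.0, 0.022, 0.001, 0.001]
ft_force: [0.1, 0.4, -1.7]
grip_width: 0.0577
clock: 60.45
eef_pos: [0.5491, -0.209, 0.3195]
tool_rot: [0.999, -0.042, 0.0, -0.0]
ft_force: [0.4, -0.8, 0.7]
grip_width: 0.0572
wrist disc [ 0.5481 -0.212 ] z 0.3344 res 0.0006 pix [284. 277.]
clock 60.5 pos [ 0.5496 -0.2052  0.3199] F [-0.   1.8 -0.5] w 0.0575 j [-0.36  0.41  0.47  1.63  0.    1.29]
 turn units(total) [-0.001  -0.0001  0.0026]  shift units now-frame [ -1.53 -14.29   6.84]  after turn [ -1.64 -14.3    6.8 ]
```

```bash
python3 -m inch '[[-0.1,-1,0,0,0,0.0026,1],[-0.1,-1,0,0,0,0,1],[-0.1,-1,0,0,0,0,1],[-0.1,-1,0,0,0,0,1],[-0.1,-1,0,0,0,0,1],[-0.1,-1,0,0,0,0,1],[-0.1,-1,0,0,0,0,1],[-0.1,-1,0,0,0,0,1]]'
python3 -m inch '[[-0.2,-1,0,0,0,0,1],[-0.2,-1,0,0,0,0,1],[-0.2,-1,0,0,0,0,1],[-0.2,-1,0,0,0,0,1],[0,-1,0,0,0,0,1],[0,-1,0.6,0,0,0,1],[0,-0.38,1,0,0,0,1],[0,0,1,0,0,0,1]]'
python3 -m inch '[[0,0,1,0,0,0,1],[0,0,1,0,0,0,1],[0,0,1,0,0,0,1],[0,0,0.8,0,0,0,1],[0,0,0.4,0,0,0,1],[0,0,0,0,0,0,1],[0,0,0,0,0,0,1],[0,0,0,0,0,0,1]]'
python3 -m inch '[[0,0,0,0,0,0,1],[0,0,0,0,0,0,1],[0,0,0,0,0,0,1],[0,0,0,0,0,0,1],[0,0,0,0,0,0,1],[0,0,0,0,0,0,1],[0,0,0,0,0,0,1],[0,0,0,0,0,0,1]]'
python3 - <<'E'
from h import *
discs("wrist","w26.png");go(.5405,.1545,.1,-5.1)
E
```

```text
clock: 61.3
eef_pos: [0.5477, -0.0084, 0.3195]
tool_rot: [0.999, -0.046, 0.0, -0.0]
ft_force: [0.0, 0.2, -0.2]
grip_width: 0.0574
clock: 62.1
eef_pos: [0.5434, 0.1529, 0.2539]
tool_rot: [0.999, -0.045, 0.001, -0.001]
ft_force: [0.7, -0.0, -0.1]
grip_width: 0.0574
clock: 62.9
eef_pos: [0.5449, 0.1506, 0.1506]
tool_rot: [0.999, -0.048, 0.001, -0.0]
ft_force: [-0.2, 0.2, 0.2]
grip_width: 0.0578
clock: 63.7
eef_pos: [0.544, 0.1502, 0.149]
tool_rot: [0.999, -0.048, -0.0, 0.0]
ft_force: [-0.1, 0.1, 0.1]
grip_width: 0.0574
wrist disc [0.6747 0.2244] z 0.0182 res 0.0018 pix [396.  98.]
wrist disc [0.5429 0.1487] z 0.1638 res 0.0013 pix [282. 264.]
clock 63.8 pos [0.544  0.1502 0.149 ] F [-0.5  1.  -0.2] w 0.0574 j [0.27 0.41 0.03 1.19 0.   1.94]
 turn units(total) [ 0.      0.     -0.0023]  shift units now-frame [-0.15 -0.16  1.96]  after turn [-0.15 -0.16  1.96]
```

View pics/w26.png

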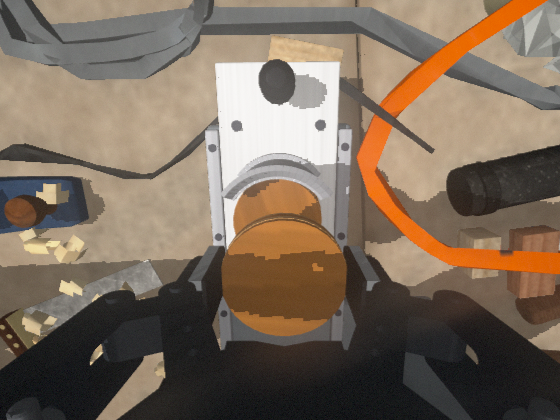

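```bash
python3 -m inch '[[-0.16,-0.22,0,0,0,-0.0023,1],[0,0,0.1,0,0,0,1],[0,0,0.3,0,0,0,1],[0,0,0.4,0,0,0,1],[0,0,0.4,0,0,0,1],[0,0,0.3,0,0,0,1],[0,0,0,0,0,0,1],[0,0,0,0,0,0,1]]'
python3 - <<'E'
from h import *
go(.5405,.156,.0945,-5.1)
E
```

```text
clock: 64.55
eef_pos: [0.5403, 0.1559, 0.1112]
tool_rot: [0.999, -0.045, -0.0, 0.0]
ft_force: [0.2, 0.0, -0.1]
grip_width: 0.0573
clock 64.5 pos [0.5403 0.1559 0.1112] F [ 0.2  0.  -0.1] w 0.0573 j [ 0.28  0.44 -0.03  1.1  -0.    1.94]
 turn units(total) [ 0.0002  0.0003 -0.    ]  shift units now-frame [ 0.01 -0.    0.67]  after turn [ 0.01 -0.    0.67]
```

```bash
python3 -m inch '[[0,0,0.2,0,0,0,1],[0,0,0.2,0,0,0,1],[0,0,0.2,0,0,0,1],[0,0,0.06,0,0,0,1],[0,0,0,0,0,0,1],[0,0,0,0,0,0,1],[0,0,0,0,0,0,1],[0,0,0,0,0,0,1]]'
python3 -m inch '[[0,0,0,0,0,0,-0.6],[0,0,0,0,0,0,-0.6],[0,0,0,0,0,0,-0.6],[0,0,0,0,0,0,-0.6],[0,0,0,0,0,0,-0.6],[0,0,0,0,0,0,-0.6],[0,0,-0.3,0,0,0,-0.6],[0,0,-0.6,0,0,0,-0.6]]'
python3 -m inch '[[0,0,-1,0,0,0,-0.6],[0,0,-1,0,0,0,-0.6],[0,0,-1,0,0,0,-0.6],[0,0,-1,0,0,0,-0.6],[0,0,-1,0,0,0,-0.6],[0,0,-1,0,0,0,-1],[0,0,0,0,0,0,-1],[0,0,0,0,0,0,-1]]'
python3 - <<'E'
from h import *
stack("w27.png")
p,d=bot.camera("top");crop(p,310,170,420,290,6,"t27.png"); W=cloud("top",d)
q=W[(W[...,2]>.04)&(abs(W[...,0]-.42)<.06)&(abs(W[...,1]+.345)<.06)];print("cap",np.median(q,0),(q.max(0)+q.min(0))/2,len(q))
go(.42,-.35,.1,-5.1)
E
```

```text
clock: 65.35
eef_pos: [0.5407, 0.1561, 0.0953]
tool_rot: [0.999, -0.045, 0.0, -0.0]
ft_force: [0.3, -0.5, -0.7]
grip_width: 0.0573
clock: 66.15
eef_pos: [0.5396, 0.1558, 0.1169]
tool_rot: [0.999, -0.045, -0.001, 0.0]
ft_force: [0.8, -1.0, 0.1]
grip_width: 0.068
clock: 66.95
eef_pos: [0.5409, 0.1562, 0.2683]
tool_rot: [0.999, -0.045, 0.001, -0.0]
ft_force: [0.3, 0.4, -0.6]
grip_width: 0.0852
2487 [0.1078 0.1087 0.1096]
[0.0372 0.0369 0.1091]
cap [ 0.42111288 -0.35267983  0.05072772] [ 0.42001616 -0.35411998  0.04948733] 48
clock 67.0 pos [0.54   0.1559 0.2665] F [ 0.5 -0.3 -0.1] w 0.0852 j [ 0.28  0.36  0.26  1.47 -0.    1.94]
 turn units(total) [ 0.0002  0.0006 -0.    ]  shift units now-frame [-2.97 20.58  6.68]  after turn [-2.98 20.58  6.66]
```

View pics/w27.png

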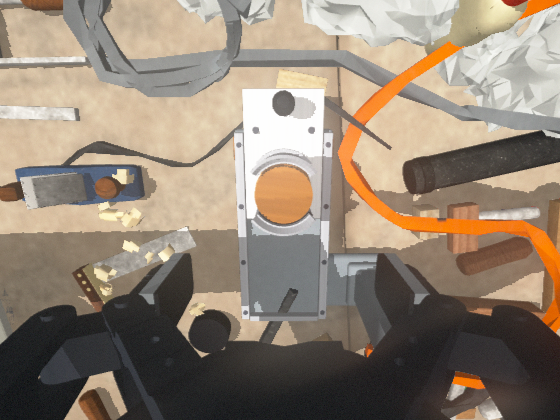

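View pics/t27.png

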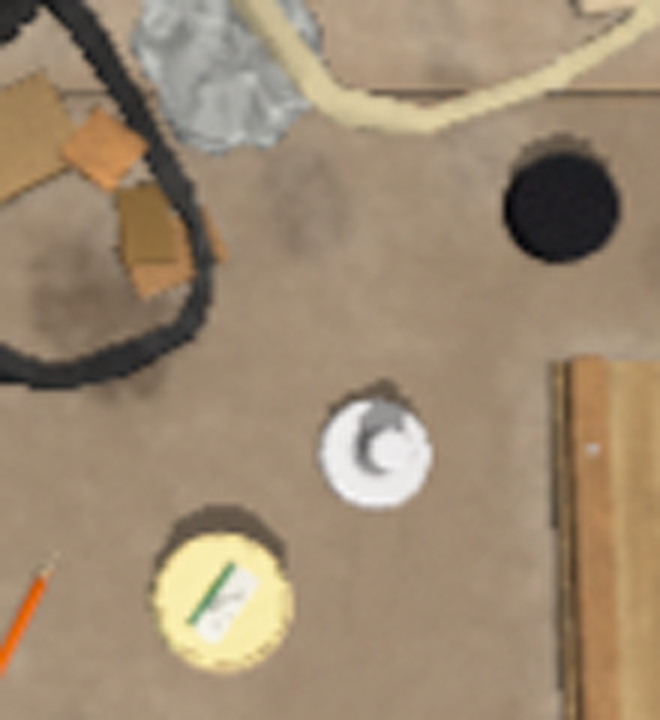

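```bash
python3 -m inch '[[0,0,-1,0,0,0,-1],[0,0,-1,0,0,0,-1],[0,0.4,-0.5,0,0,0,-1],[0,1,0,0,0,0,-1],[0,1,0,0,0,0,-1],[0,1,0,0,0,0,-1],[0,1,0,0,0,0,-1],[0,1,0,0,0,0,-1]]'
python3 -m inch '[[-0.2,1,0,0,0,0,-1],[-0.2,1,0,0,0,0,-1],[-0.2,1,0,0,0,0,-1],[-0.2,1,0,0,0,0,-1],[-0.2,1,0,0,0,0,-1],[-0.2,1,0,0,0,0,-1],[-0.2,1,0,0,0,0,-1],[-0.2,1,0,0,0,0,-1]]'
python3 -m inch '[[-0.2,1,0.6,0,0,0,-1],[-0.2,1,0.6,0,0,0,-1],[-0.2,1,0.6,0,0,0,-1],[-0.2,1,0.6,0,0,0,-1],[-0.2,1,0.6,0,0,0,-1],[-0.2,1,0.6,0,0,0,-1],[-0.2,1,0.6,0,0,0,-1],[0,0.2,0.4,0,0,0,-1]]'
python3 -m inch '[[0,0,0.6,0,0,0,-1],[0,0,0.2,0,0,0,-1],[0,0,0,0,0,0,-1],[0,0,0,0,0,0,-1],[0,0,0,0,0,0,-1],[0,0,0,0,0,0,-1],[0,0,0,0,0,0,-1],[0,0,0,0,0,0,-1]]'
python3 - <<'E'
from h import *
C=cal("wrist");p,d=bot.camera("wrist");cv2.imwrite("pics/w28.png",p);W=cloud("wrist",d,C)
m=(W[...,2]>.044)&(W[...,2]<.058)&(abs(W[...,0]-.42)<.04)&(abs(W[...,1]+.353)<.04);q=W[m];print("stem top",q.mean(0),(q.max(0)+q.min(0))/2,len(q))
go(.421,-.3535,.019,-5.1)
E
```

```text
clock: 67.85
eef_pos: [0.5277, 0.02, 0.3287]
tool_rot: [0.999, -0.045, -0.001, 0.0]
ft_force: [-0.4, 0.1, 0.2]
grip_width: 0.0853
clock: 68.65
eef_pos: [0.4696, -0.1753, 0.3288]
tool_rot: [0.999, -0.045, -0.001, -0.0]
ft_force: [-0.8, -0.1, 0.2]
grip_width: 0.0853
clock: 69.45
eef_pos: [0.4176, -0.352, 0.2124]
tool_rot: [0.999, -0.046, -0.002, -0.001]
ft_force: [0.0, 0.2, 0.0]
grip_width: 0.0851
clock: 70.25
eef_pos: [0.4202, -0.3502, 0.1954]
tool_rot: [0.999, -0.044, 0.0, 0.0]
ft_force: [0.3, -1.0, 0.8]
grip_width: 0.0857
stem top [ 0.41819885 -0.35070918  0.05123244] [ 0.41807672 -0.35153166  0.04877009] 475
clock 70.3 pos [ 0.4201 -0.3502  0.1953] F [-0.4 -0.  -0.2] w 0.0856 j [-0.69  0.35  0.06  1.28  0.    0.96]
 turn units(total) [ 0.0001 -0.0001  0.    ]  shift units now-frame [0.04 0.13 7.05]  after turn [0.05 0.13 7.05]
```

View pics/w28.png

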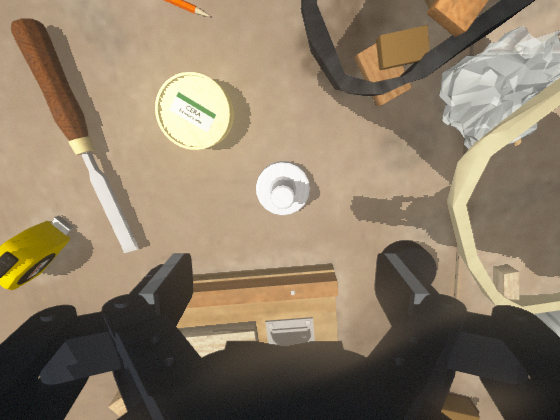

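```bash
python3 -m inch '[[-0.04,0.095,1,0,0,0,-1],[0,0,1,0,0,0,-1],[0,0,1,0,0,0,-1],[0,0,1,0,0,0,-1],[0,0,1,0,0,0,-1],[0,0,1,0,0,0,-1],[0,0,0.6,0,0,0,-1],[0,0,0.45,0,0,0,-1]]'
python3 -m inch '[[0,0,0,0,0,0,-1],[0,0,0,0,0,0,-1],[0,0,0,0,0,0,0],[0,0,0,0,0,0,1],[0,0,0,0,0,0,1],[0,0,0,0,0,0,1],[0,0,0,0,0,0,1],[0,0,0,0,0,0,1]]'
python3 -m inch '[[0,0,0,0,0,0,1],[0,0,0,0,0,0,1],[0,0,0,0,0,0,1],[0,0,0,0,0,0,1],[0,0,-0.3,0,0,0,1],[0,0,-0.6,0,0,0,1],[0,0,-1,0,0,0,1],[0,0,-1,0,0,0,1]]'
python3 - <<'E'
from h import *
p,d=bot.camera("wrist");cv2.imwrite("pics/w29.png",p)
go(.54,.155,.18,-5.1)
E
```

```text
clock: 71.1
eef_pos: [0.4183, -0.352, 0.0175]
tool_rot: [0.999, -0.045, -0.001, -0.001]
ft_force: [-0.2, 0.6, -0.3]
grip_width: 0.0855
clock: 71.9
eef_pos: [0.4192, -0.3528, 0.0194]
tool_rot: [0.999, -0.045, 0.0, 0.0]
ft_force: [-0.5, -0.0, 3.5]
grip_width: 0.0224
clock: 72.7
eef_pos: [0.4179, -0.3517, 0.0911]
tool_rot: [0.999, -0.044, -0.001, -0.001]
ft_force: [0.6, -0.7, -0.7]
grip_width: 0.0226
clock 72.8 pos [ 0.4203 -0.3537  0.096 ] F [ 0.9 -0.3  0.7] w 0.0221 j [-0.7   0.43 -0.1   1.04  0.    0.96]
 turn units(total) [ 0.0009 -0.0013 -0.    ]  shift units now-frame [  2.97 -20.68  -3.41]  after turn [  2.96 -20.69  -3.36]
```

View pics/w29.png

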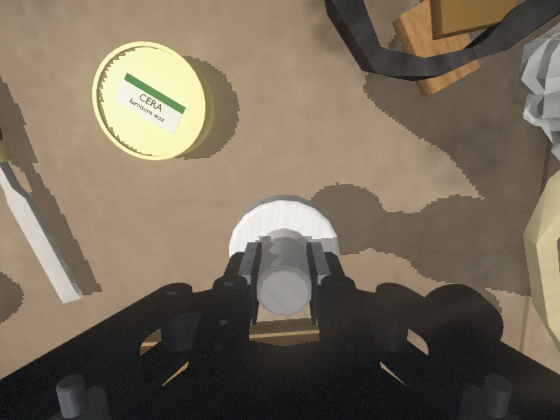

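```bash
python3 -m inch '[[0,0,-1,0,0,0,1],[0,0,-1,0,0,0,1],[0,0,-1,0,0,0,1],[0,0,-1,0,0,0,1],[0,0,-1,0,0,0,1],[0.2,-0.5,-1,0,0,0,1],[0.2,-1,-1,0,0,0,1],[0.2,-1,-1,0,0,0,1]]'
python3 -m inch '[[0.2,-1,-1,0,0,0,1],[0.2,-1,-0.8,0,0,0,1],[0.2,-1,0,0,0,0,1],[0.2,-1,0,0,0,0,1],[0.2,-1,0,0,0,0,1],[0.2,-1,0,0,0,0,1],[0.2,-1,0,0,0,0,1],[0.2,-1,0,0,0,0,1]]'
python3 -m inch '[[0.2,-1,0,0,0,0,1],[0.2,-1,0,0,0,0,1],[0.2,-1,0,0,0,0,1],[0.2,-1,0,0,0,0,1],[0,-1,0,0,0,0,1],[0,-1,0,0,0,0,1],[0,-1,0,0,0,0,1],[0,-1,0,0,0,0,1]]'
python3 - <<'E'
from h import *
go(.54,.155,.18,-5.1)
E
```

```text
clock: 73.55
eef_pos: [0.439, -0.2909, 0.2913]
tool_rot: [0.999, -0.045, -0.001, -0.001]
ft_force: [-0.8, -0.6, -0.8]
grip_width: 0.0227
clock: 74.35
eef_pos: [0.4968, -0.0948, 0.3355]
tool_rot: [0.999, -0.045, -0.001, -0.0]
ft_force: [-0.1, 0.1, -1.4]
grip_width: 0.0222
clock: 75.15
eef_pos: [0.5344, 0.1025, 0.3354]
tool_rot: [0.999, -0.044, -0.001, 0.0]
ft_force: [0.5, -0.9, -1.3]
grip_width: 0.0225
clock 75.2 pos [0.5344 0.1025 0.3354] F [ 0.5 -0.9 -1.3] w 0.0225 j [0.19 0.32 0.38 1.63 0.   1.85]
 turn units(total) [0.0001 0.0006 0.    ]  shift units now-frame [ 0.05 -2.11  6.21]  after turn [ 0.04 -2.11  6.22]
```

```bash
python3 -m inch '[[0.04,-0.8,0,0,0,0,1],[0,-0.8,0.4,0,0,0,1],[0,-0.5,0.8,0,0,0,1],[0,0,1,0,0,0,1],[0,0,1,0,0,0,1],[0,0,1,0,0,0,1],[0,0,1,0,0,0,1],[0,0,1,0,0,0,1]]'
python3 -m inch '[[0,0,0.4,0,0,0,1],[0,0,0.2,0,0,0,1],[0,0,0,0,0,0,1],[0,0,0,0,0,0,1],[0,0,0,0,0,0,1],[0,0,0,0,0,0,1],[0,0,0,0,0,0,1],[0,0,0,0,0,0,1]]'
python3 - <<'E'
from h import *
p,d=bot.camera("wrist");cv2.imwrite("pics/w30.png",p)
go(.5403,.155,.14,-5.1)
E
```

```text
clock: 75.95
eef_pos: [0.5396, 0.1536, 0.1794]
tool_rot: [0.999, -0.044, -0.001, 0.0]
ft_force: [-0.6, 0.4, -0.7]
grip_width: 0.0226
clock: 76.75
eef_pos: [0.5405, 0.1538, 0.1666]
tool_rot: [0.999, -0.045, 0.0, -0.0]
ft_force: [0.2, 1.0, -1.7]
grip_width: 0.0225
clock 76.8 pos [0.5404 0.1538 0.1665] F [-0.4  0.8 -1.1] w 0.0226 j [0.28 0.4  0.05 1.23 0.   1.94]
 turn units(total) [-0.     -0.0001 -0.    ]  shift units now-frame [-0.01 -0.05  1.06]  after turn [-0.01 -0.05  1.06]
```

View pics/w30.png

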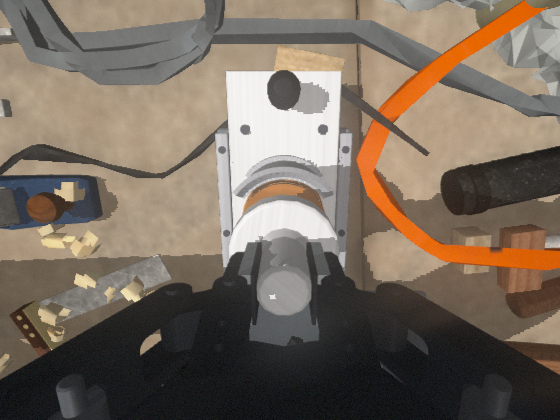

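```bash
python3 - <<'E'
from h import *
C=cal("wrist");p,d=bot.camera("wrist");W=cloud("wrist",d,C)
m=(W[...,2]>.155)&(W[...,2]<.168)&(abs(W[...,0]-.54)<.036)&(W[...,1]>.14)&(W[...,1]<.2)
hsv=cv2.cvtColor(p,cv2.COLOR_BGR2HSV); m&=(hsv[...,2]>150)&(hsv[...,1]<60)
vv,uu=np.where(m); print(m.sum(),uu.min(),uu.max(),vv.min(),vv.max(),np.median(W[m][:,2]))
E=[]
for u in range(240,330,3):
    v=np.where(m[:,u])[0]
    if len(v): E.append(W[v.min()+1,u])
E=np.array(E); f=least_squares(lambda t:np.hypot(E[:,0]-t[0],E[:,1]-t[1])-.0295,[.54,.154],loss='soft_l1',f_scale=.001);print(f.x,np.median(abs(f.fun)))
E
```

```text
3542 229 336 200 258 0.16079410668731514
[0.53922286 0.15374914] 0.00011289821938321315
```

```bash
python3 -m inch '[[0.03,-0.035,0.2,0,0,0,1],[0,0,0.3,0,0,0,1],[0,0,0.3,0,0,0,1],[0,0,0.2,0,0,0,1],[0,0,0.1,0,0,0,1],[0,0,0,0,0,0,1],[0,0,0,0,0,0,1],[0,0,0,0,0,0,1]]'
python3 -m inch '[[0,0,0.1,0,0,0,1],[0,0,0.1,0,0,0,1],[0,0,0.1,0,0,0,1],[0,0,0.1,0,0,0,1],[0,0,0,0,0,0,1],[0,0,0,0,0,0,1],[0,0,0,0,0,0,1],[0,0,0,0,0,0,1]]'

```

```text
clock: 77.65
eef_pos: [0.5415, 0.1546, 0.1392]
tool_rot: [0.999, -0.045, 0.0, -0.0]
ft_force: [0.1, 0.3, -1.7]
grip_width: 0.0222
clock: 78.45
eef_pos: [0.5411, 0.1545, 0.1288]
tool_rot: [0.999, -0.045, -0.0, 0.0]
ft_force: [-1.0, -0.2, -1.2]
grip_width: 0.0222
```

No contact yet; ease down onto the stack.

```bash
python3 -m inch '[[0,0,0.04,0,0,0,1],[0,0,0.04,0,0,0,1],[0,0,0.04,0,0,0,1],[0,0,0,0,0,0,1],[0,0,0,0,0,0,1],[0,0,0,0,0,0,1],[0,0,0,0,0,0,1],[0,0,0,0,0,0,1]]'

```

```text
clock: 79.25
eef_pos: [0.5414, 0.1546, 0.1284]
tool_rot: [0.999, -0.045, 0.001, -0.0]
ft_force: [-3.4, -1.9, 12.2]
grip_width: 0.0226
```

Seated (12 N at TCP z = 0.128, as expected). Release and rise.

```bash
python3 -m inch '[[0,0,-0.08,0,0,0,1],[0,0,0,0,0,0,0],[0,0,0,0,0,0,-1],[0,0,0,0,0,0,-1],[0,0,0,0,0,0,-1],[0,0,0,0,0,0,-1],[0,0,0,0,0,0,-1],[0,0,-0.5,0,0,0,-1]]'
python3 -m inch '[[0,0,-1,0,0,0,-1],[0,0,-1,0,0,0,-1],[0,0,-1,0,0,0,-1],[0,0,-1,0,0,0,-1],[0,0,0,0,0,0,-1],[0,0,0,0,0,0,-1],[0,0,0,0,0,0,-1],[0,0,0,0,0,0,-1]]'
python3 - <<'E'
from h import *
C=cal("wrist");p,d=bot.camera("wrist");cv2.imwrite("pics/w31.png",p);W=cloud("wrist",d,C)
m=(W[...,2]>.15)&(W[...,2]<.17)&(abs(W[...,0]-.54)<.03)&(abs(W[...,1]-.155)<.03);q=W[m];print("stem top",len(q),np.median(q,0),(q.max(0)+q.min(0))/2)
k=W[(W[...,2]>.085)&(W[...,2]<.1)&(abs(W[...,0]-.548)<.03)&(abs(W[...,1]-.244)<.03)]
print("knob",len(k),k.mean(0),(k.max(0)+k.min(0))/2)
go(.5483,.244,.058,-5.1)
E
```

```text
clock: 80.05
eef_pos: [0.5397, 0.1541, 0.1389]
tool_rot: [0.999, -0.044, -0.002, 0.001]
ft_force: [-0.4, -0.3, 0.8]
grip_width: 0.0854
clock: 80.85
eef_pos: [0.5404, 0.1543, 0.239]
tool_rot: [0.999, -0.045, -0.001, 0.0]
ft_force: [-0.2, 0.8, 0.1]
grip_width: 0.0857
stem top 793 [0.54115541 0.15743325 0.16038167] [0.54112607 0.1558106  0.15625067]
knob 508 [0.54754224 0.24370036 0.09291371] [0.54761402 0.24371599 0.0909432 ]
clock 80.9 pos [0.5405 0.1544 0.2391] F [ 0.  -0.2  0.1] w 0.0857 j [0.28 0.36 0.2  1.41 0.   1.94]
 turn units(total) [ 0.0003  0.0007 -0.    ]  shift units now-frame [ 0.01 -3.61  7.24]  after turn [-0.01 -3.6   7.24]
```

View pics/w31.png

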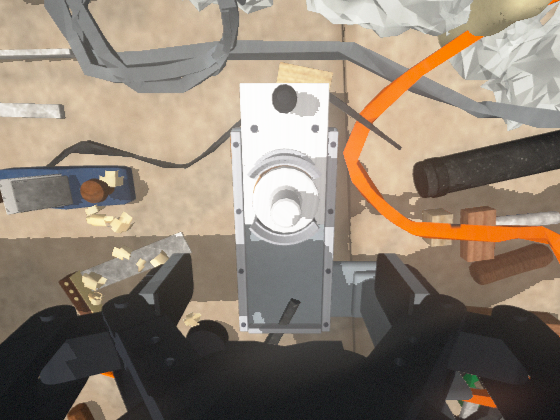

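```bash
python3 -m inch '[[0,-0.9,0,0,0,0,-1],[0,-0.9,0,0,0,0,-1],[0,-0.9,0,0,0,0,-1],[0,-0.9,0,0,0,0,-1],[0,0,0.8,0,0,0,-1],[0,0,1,0,0,0,-1],[0,0,1,0,0,0,-1],[0,0,1,0,0,0,-1]]'
python3 -m inch '[[0,0,1,0,0,0,-1],[0,0,1,0,0,0,-1],[0,0,0.8,0,0,0,-1],[0,0,0.64,0,0,0,-1],[0,0,0,0,0,0,-1],[0,0,0,0,0,0,-1],[0,0,0,0,0,0,0],[0,0,0,0,0,0,1]]'
python3 -m inch '[[0,0,0,0,0,0,1],[0,0,0,0,0,0,1],[0,0,0,0,0,0,1],[0,0,0,0,0,0,1],[0,0,0,0,0,0,1],[0,0,0,0,0,0,1],[0,0,0,0,0,0,1],[0,0,0,0,0,0,1]]'
python3 - <<'E'
from h import *
go(.536,.103,.058,-5.1)
E
```

```text
clock: 81.7
eef_pos: [0.5486, 0.2441, 0.1435]
tool_rot: [0.999, -0.044, -0.001, 0.0]
ft_force: [-0.2, 0.3, 0.1]
grip_width: 0.0851
clock: 82.5
eef_pos: [0.55, 0.2445, 0.0605]
tool_rot: [0.999, -0.045, 0.001, -0.001]
ft_force: [0.0, 0.4, 0.4]
grip_width: 0.0589
clock: 83.3
eef_pos: [0.5484, 0.2445, 0.0601]
tool_rot: [0.999, -0.044, -0.001, -0.0]
ft_force: [-2.6, -0.4, 5.9]
grip_width: 0.0212
clock 83.3 pos [0.5484 0.2445 0.0601] F [-2.6 -0.4  5.9] w 0.0212 j [0.42 0.56 0.02 1.03 0.   2.08]
 turn units(total) [-0.0002  0.0004  0.0001]  shift units now-frame [0.01 5.68 0.08]  after turn [0.01 5.68 0.09]
```

```bash
python3 -m inch '[[0,0.15,0,0,0,0,1],[0,0.3,0,0,0,0,1],[0,0.4,0,0,0,0,1],[0,0.4,0,0,0,0,1],[0,0.4,0,0,0,0,1],[0,0.4,0,0,0,0,1],[0,0.4,0,0,0,0,1],[0,0.4,0,0,0,0,1]]'
python3 -m inch '[[0,0.4,0,0,0,0,1],[0,0.4,0,0,0,0,1],[0,0.4,0,0,0,0,1],[0,0.4,0,0,0,0,1],[0,0.4,0,0,0,0,1],[0,0.3,0,0,0,0,1],[0,0.15,0,0,0,0,1],[0,0.05,0,0,0,0,1]]'
python3 -m inch '[[0,0.05,0,0,0,0,1],[0,0.05,0,0,0,0,1],[0,0.05,0,0,0,0,1],[0,0.05,0,0,0,0,1],[0,0,0,0,0,0,1],[0,0,0,0,0,0,1],[0,0,0,0,0,0,1],[0,0,0,0,0,0,1]]'

```

```text
clock: 84.1
eef_pos: [0.5423, 0.1738, 0.0601]
tool_rot: [0.999, -0.044, -0.0, -0.001]
ft_force: [-4.0, 3.0, 5.6]
grip_width: 0.0214
clock: 84.9
eef_pos: [0.5367, 0.1109, 0.0601]
tool_rot: [0.999, -0.045, -0.0, -0.001]
ft_force: [-3.9, 2.8, 6.5]
grip_width: 0.0213
clock: 85.7
eef_pos: [0.5363, 0.1062, 0.0601]
tool_rot: [0.999, -0.044, -0.0, -0.0]
ft_force: [-3.1, 2.8, 6.3]
grip_width: 0.0217
```

```bash
python3 -m inch '[[0,0.08,0,0,0,0,1],[0,0.08,0,0,0,0,1],[0,0.06,0,0,0,0,1],[0,0,0,0,0,0,1],[0,0,0,0,0,0,1],[0,0,0,0,0,0,1],[0,0,0,0,0,0,1],[0,0,0,0,0,0,1]]'

```

```text
clock: 86.5
eef_pos: [0.5362, 0.105, 0.0602]
tool_rot: [0.999, -0.043, -0.0, -0.005]
ft_force: [-3.0, 12.9, 4.5]
grip_width: 0.0214
```

```bash
python3 -m inch '[[0,0,0,0,0,0,0.5],[0,0,0,0,0,0,-0.4],[0,0,0,0,0,0,-1],[0,0,0,0,0,0,-1],[0,0,0,0,0,0,-1],[0,0,0,0,0,0,-1],[0,-0.06,-0.5,0,0,0,-1],[0,0,-1,0,0,0,-1]]'
python3 -m inch '[[0,0,-1,0,0,0,-1],[0,0,-1,0,0,0,-1],[0,0,-1,0,0,0,-1],[0,0,-1,0,0,0,-1],[0,-1,-1,0,0,0,-1],[0,-1,-1,0,0,0,-1],[0,-1,0,0,0,0,-1],[0,-1,0,0,0,0,-1]]'
python3 - <<'E'
from h import *
for n in ["scene","wrist"]:
    C=cal(n);p,d=bot.camera(n);W=cloud(n,d,C)
    k=W[(W[...,2]>.083)&(W[...,2]<.1)&(abs(W[...,0]-.536)<.025)&(abs(W[...,1]-.105)<.025)]
    print(n,"knob",len(k),(k.max(0)+k.min(0))/2 if len(k) else 0)
    cv2.imwrite(f"pics/{n}32.png",p)
    if n=="scene": crop(p,180,110,340,260,5,"scene32c.png"); np.save("s32W.npy",W)
go(.5,.1,.3,-5.1)
E
```

```text
clock: 87.3
eef_pos: [0.5348, 0.1016, 0.0959]
tool_rot: [0.999, -0.045, -0.002, 0.001]
ft_force: [0.0, 0.6, 0.1]
grip_width: 0.0852
clock: 88.1
eef_pos: [0.5461, 0.2027, 0.2494]
tool_rot: [0.999, -0.045, 0.002, -0.001]
ft_force: [0.9, 0.3, -0.2]
grip_width: 0.0855
scene knob 41 [0.53717226 0.09875555 0.08995098]
wrist knob 353 [0.53574235 0.10521342 0.08973474]
clock 88.2 pos [0.5455 0.2044 0.2478] F [-0.1 -0.5 -0.3] w 0.0859 j [0.36 0.4  0.27 1.44 0.   2.01]
 turn units(total) [-0.0005 -0.0004  0.0011]  shift units now-frame [-1.45  4.31 -2.1 ]  after turn [-1.44  4.32 -2.09]
```

View pics/scene32c.png

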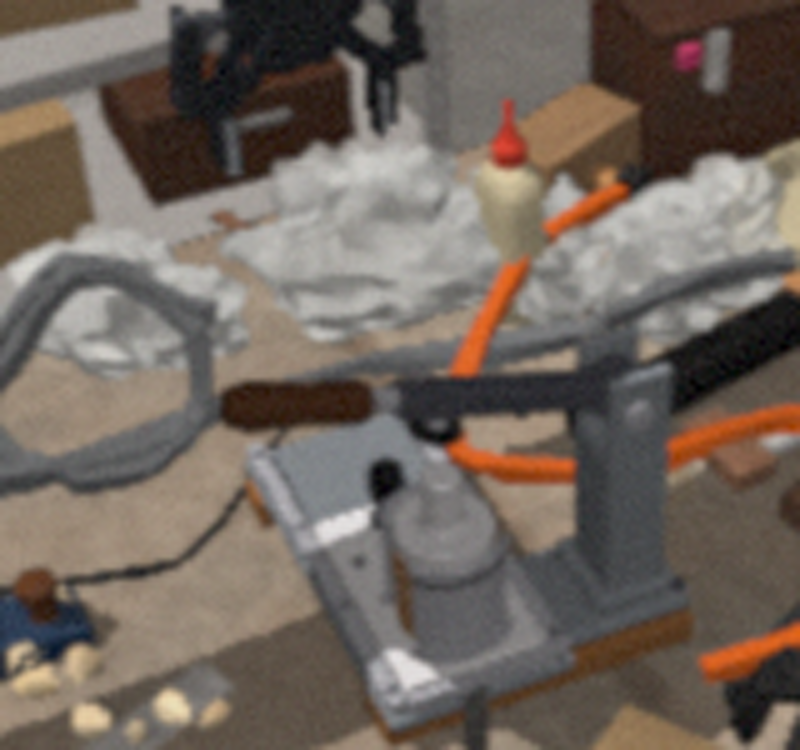

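View pics/wrist32.png

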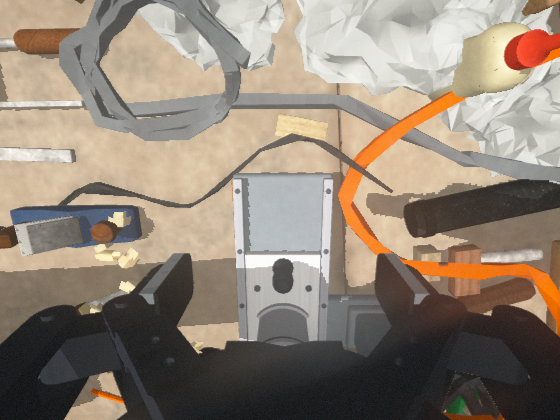

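```bash
python3 -m inch '[[0,0,-1,0,0,0,0],[0,0,-1,0,0,0,1],[-0.6,0,-1,0,0,0,1],[-1,0.9,-0.2,0,0,0,1],[-0.5,1,0,0,0,0,1],[-0.4,1,0,0,0,0,1],[-0.4,1,0,0,0,0,1],[-0.4,1,0,0,0,0,1]]'
python3 -m inch '[[0,1,0,0,0,0,1],[0,1,0,0,0,0,1],[0,0,0,0,0,0,1],[0,0,0,0,0,0,1],[0,0,0,0,0,0,1],[0,0,0,0,0,0,1],[0,0,0,0,0,0,1],[0,0,0,0,0,0,1]]'
python3 - <<'E'
from h import *
W=np.load("s32W.npy"); 
for n in ["scene"]:
    C=cal(n);p,d=bot.camera(n);W=cloud(n,d,C)
    hsv=cv2.cvtColor(p,cv2.COLOR_BGR2HSV)
    m=(hsv[...,0]<14)&(hsv[...,1]>110)&(W[...,2]>.2)&(W[...,2]<.3)&(W[...,0]>.38)&(W[...,0]<.52)&(abs(W[...,1]-.02)<.05)
    q=W[m];print(len(q),np.percentile(q,[2,50,98],axis=0).round(3))
go(.446,.0225,.27,-5.1)
E
```

```text
clock: 89.0
eef_pos: [0.4512, 0.0853, 0.3275]
tool_rot: [0.999, -0.045, 0.0, 0.0]
ft_force: [0.7, 0.2, -0.1]
grip_width: 0.0001
clock: 89.8
eef_pos: [0.4479, 0.0376, 0.3267]
tool_rot: [0.999, -0.044, -0.0, 0.0]
ft_force: [0.9, 0.2, -0.1]
grip_width: -0.0003
203 [[0.415 0.006 0.235]
 [0.447 0.011 0.25 ]
 [0.486 0.023 0.263]]
clock 89.8 pos [0.4479 0.0376 0.3267] F [-0.5  0.8 -0.2] w 0.0001 j [0.08 0.12 0.1  1.55 0.   1.74]
 turn units(total) [0.     0.0001 0.0003]  shift units now-frame [-0.02  0.61  2.27]  after turn [-0.02  0.61  2.27]
```

```bash
python3 -m inch '[[-0.02,0.65,0.3,0,0,0,1],[0,0,0.8,0,0,0,1],[0,0,0.8,0,0,0,1],[0,0,0.4,0,0,0,1],[0,0,0.2,0,0,0,1],[0,0,0.2,0,0,0,1],[0,0,0,0,0,0,1],[0,0,0,0,0,0,1]]'
python3 -m inch '[[0,0,0.2,0,0,0,1],[0,0,0.2,0,0,0,1],[-0.05,0,0.2,0,0,0,1],[-0.05,0,0.2,0,0,0,1],[0,0,0,0,0,0,1],[0,0,0,0,0,0,1],[0,0,0,0,0,0,1],[0,0,0,0,0,0,1]]'
python3 - <<'E'
from h import *
p,d=bot.camera("scene");crop(p,180,110,340,260,5,"scene33c.png");go(.44,.022,.197,-5.1)
E
```

```text
clock: 90.65
eef_pos: [0.4463, 0.0211, 0.2599]
tool_rot: [0.999, -0.044, 0.001, -0.0]
ft_force: [0.5, 0.3, 0.8]
grip_width: 0.0
clock: 91.45
eef_pos: [0.4433, 0.0211, 0.2391]
tool_rot: [0.999, -0.045, -0.0, 0.0]
ft_force: [0.2, 0.3, -0.9]
grip_width: 0.0001
clock 91.5 pos [0.4434 0.0211 0.2391] F [-0.4 -0.4  0. ] w 0.0 j [ 0.05  0.13 -0.12  1.33 -0.    1.71]
 turn units(total) [ 0.      0.0001 -0.    ]  shift units now-frame [-0.14 -0.02  1.69]  after turn [-0.14 -0.02  1.69]
```

View pics/scene33c.png

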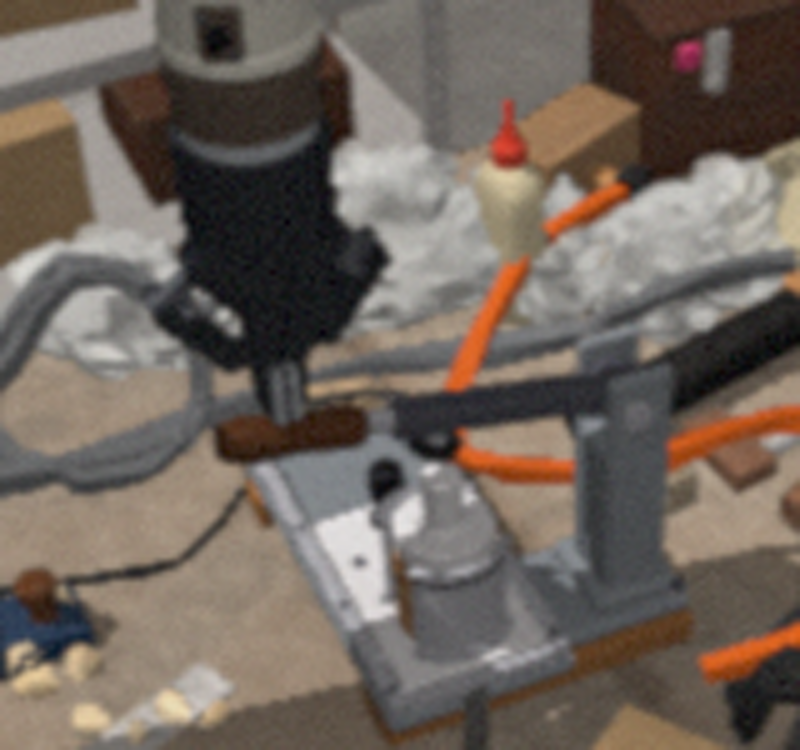

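```bash
python3 -m inch '[[-0.03,0,0.2,0,0,0,1],[-0.03,0,0.2,0,0,0,1],[-0.03,0,0.2,0,0,0,1],[-0.03,0,0.2,0,0,0,1],[0,0,0.2,0,0,0,1],[0,0,0.2,0,0,0,1],[0,0,0,0,0,0,1],[0,0,0,0,0,0,1]]'
python3 -m inch '[[0,0,0.1,0,0,0,1],[0,0,0.1,0,0,0,1],[0,0,0,0,0,0,1],[0,0,0,0,0,0,1],[0,0,0,0,0,0,1],[0,0,0,0,0,0,1],[0,0,0,0,0,0,1],[0,0,0,0,0,0,1]]'

```

```text
clock: 92.3
eef_pos: [0.4405, 0.0214, 0.2088]
tool_rot: [0.999, -0.045, -0.0, 0.0]
ft_force: [-0.4, 0.2, 0.6]
grip_width: -0.0002
clock: 93.1
eef_pos: [0.4405, 0.0215, 0.2043]
tool_rot: [0.999, -0.045, 0.0, 0.0]
ft_force: [0.5, 0.2, 1.4]
grip_width: 0.0
```

```bash
python3 -m inch '[[0,0,0.08,0,0,0,1],[0,0,0.08,0,0,0,1],[0,0,0,0,0,0,1],[0,0,0,0,0,0,1],[0,0,0,0,0,0,1],[0,0,0,0,0,0,1],[0,0,0,0,0,0,1],[0,0,0,0,0,0,1]]'
python3 -m inch '[[0,0,0.08,0,0,0,1],[0,0,0.04,0,0,0,1],[0,0,0,0,0,0,1],[0,0,0,0,0,0,1],[0,0,0,0,0,0,1],[0,0,0,0,0,0,1],[0,0,0,0,0,0,1],[0,0,0,0,0,0,1]]'

```

```text
clock: 93.9
eef_pos: [0.4405, 0.0215, 0.2002]
tool_rot: [0.999, -0.045, 0.0, 0.0]
ft_force: [-1.2, -1.0, 0.3]
grip_width: -0.0003
clock: 94.7
eef_pos: [0.4404, 0.0215, 0.1973]
tool_rot: [0.999, -0.045, -0.0, 0.0]
ft_force: [-0.0, 0.6, 2.5]
grip_width: -0.0001
```

```bash
python3 -m inch '[[0,0,0.05,0,0,0,1],[0,0,0.05,0,0,0,1],[0,0,0,0,0,0,1],[0,0,0,0,0,0,1],[0,0,0,0,0,0,1],[0,0,0,0,0,0,1],[0,0,0,0,0,0,1],[0,0,0,0,0,0,1]]'
python3 - <<'E'
from h import *
p,d=bot.camera("scene");crop(p,230,160,330,240,8,"scene34c.png")
E
```

```text
clock: 95.5
eef_pos: [0.4404, 0.0215, 0.1959]
tool_rot: [0.999, -0.045, 0.0, -0.0]
ft_force: [-4.0, 0.2, 8.9]
grip_width: 0.0
```

View pics/scene34c.png

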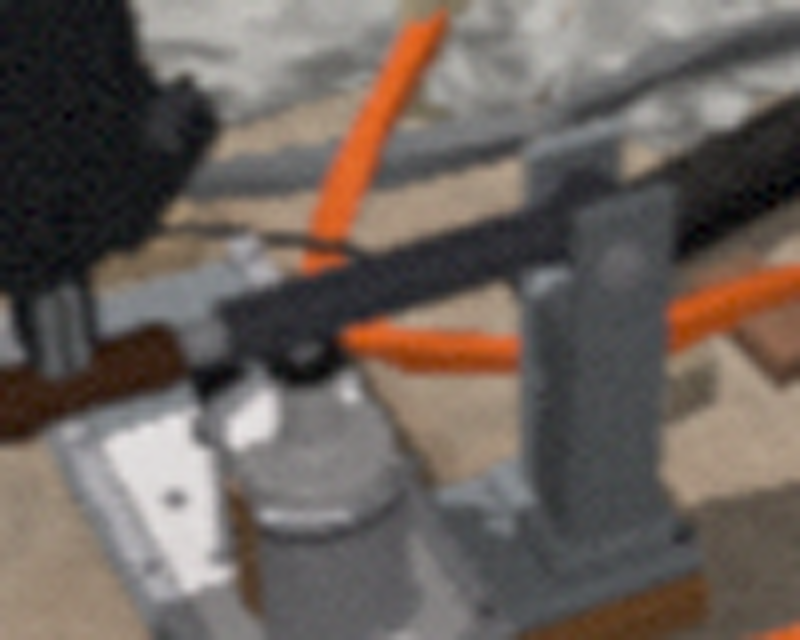

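```bash
python3 -m inch '[[0,0,0.05,0,0,0,1],[0,0,0.04,0,0,0,1],[0,0,0,0,0,0,1],[0,0,0,0,0,0,1],[0,0,0,0,0,0,1],[0,0,0,0,0,0,1],[0,0,0,0,0,0,1],[0,0,0,0,0,0,1]]'

```

```text
clock: 96.35
eef_pos: [0.4405, 0.0215, 0.1956]
tool_rot: [0.999, -0.044, 0.001, -0.0]
ft_force: [-7.3, 0.5, 21.4]
grip_width: 0.0001
```

Position stopped at 0.1956 while force rose to 21 N: the pad is on the stem. Retreat and inspect.

```bash
python3 -m inch '[[0,0,-0.2,0,0,0,1],[0,0,-0.4,0,0,0,1],[0,0,-1,0,0,0,1],[0,0,-1,0,0,0,1],[0,0,-1,0,0,0,1],[0,0,-1,0,0,0,1],[-1,0,0,0,0,0,1],[-1,0,0,0,0,0,1]]'
python3 -m inch '[[-1,0,0,0,0,0,1],[-1,0,0,0,0,0,1],[-1,0,0,0,0,0,1],[0,0,0,0,0,0,1],[0,0,0,0,0,0,1],[0,0,0,0,0,0,1],[0,0,0,0,0,0,1],[0,0,0,0,0,0,1]]'
python3 - <<'E'
from h import *
for n in ["scene","top"]:
    C=cal(n);p,d=bot.camera(n);W=cloud(n,d,C)
    if n=="scene": crop(p,220,140,330,250,6,"scene35c.png")
    else: cv2.imwrite("pics/top35.png",p)
    hsv=cv2.cvtColor(p,cv2.COLOR_BGR2HSV)
    m=(hsv[...,0]<14)&(hsv[...,1]>110)&(W[...,2]>.15)&(W[...,2]<.3)&(W[...,0]>.36)&(W[...,0]<.52)&(abs(W[...,1]-.02)<.05)
    q=W[m];print(n,"grip",len(q),np.percentile(q,[2,50,98],axis=0).round(3).tolist(), "slope",np.polyfit(q[:,0],q[:,2],1) if len(q)>5 else 0)
    k=W[(W[...,2]>.083)&(W[...,2]<.1)&(abs(W[...,0]-.536)<.025)&(abs(W[...,1]-.105)<.025)]
    print("knob",len(k),(k.max(0)+k.min(0))/2 if len(k) else 0)
    print("tin",w2pix(n,[.342,-.268,.028]))
go(.3,.02,.3,-5)
E
```

```text
clock: 97.15
eef_pos: [0.3911, 0.0259, 0.3082]
tool_rot: [0.999, -0.045, 0.001, -0.0]
ft_force: [-0.7, 0.0, -0.4]
grip_width: 0.0001
clock: 97.95
eef_pos: [0.3164, 0.0325, 0.3074]
tool_rot: [0.999, -0.045, -0.0, 0.0]
ft_force: [0.1, -0.5, 0.0]
grip_width: 0.0004
scene grip 186 [[0.406, 0.006, 0.183], [0.439, 0.013, 0.192], [0.477, 0.025, 0.197]] slope [-0.01303688  0.19743495]
knob 19 [0.53469485 0.09527918 0.08905544]
tin (np.float64(256.89840078096347), np.float64(338.9599230927221))
top grip 197 [[0.404, 0.011, 0.189], [0.441, 0.02, 0.195], [0.479, 0.034, 0.2]] slope [-0.0021625  0.1958224]
knob 38 [0.53762677 0.10095133 0.09176308]
tin (np.float64(347.1771404537632), np.float64(269.0959791729685))
clock 98.0 pos [0.3162 0.0326 0.3073] F [-0.3  0.   1.2] w -0.0001 j [ 0.1  -0.15 -0.21  1.51  0.    1.76]
 turn units(total) [ 0.      0.0002 -0.0006]  shift units now-frame [-0.6   0.56  0.29]  after turn [-0.6   0.56  0.29]
```

View pics/scene35c.png

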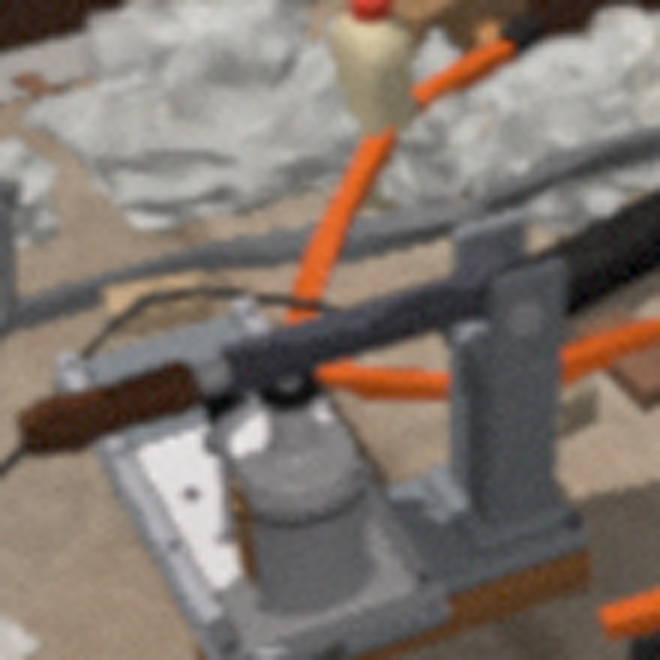

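View pics/top35.png

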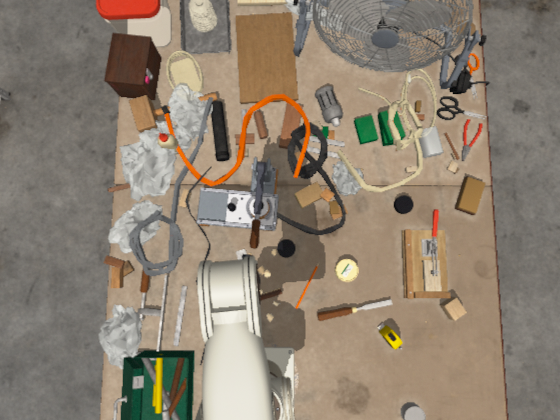

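```bash
python3 -c "
from workcell import bot
print(bot.job_done())"
```

```text
the job is handed in; nothing more can be done
None
```

The turning blank is stacked and pressed, and I handed the job in at about 98 s of the 208 s allowed.

**What I did**
- I drew the carriage out to its stop.
- Only one thick and three thin rounds were on the bench, and together they make exactly 60 mm, so all four went in, in the order thin, thick, thin, thin.
- One thin round had been knocked aside mid-run, so I located it again before gripping it. Another lay under a cord, so I drew it clear first.
- I set the cap on the stack stem up, slid the carriage home to its stop, pressed the lever down until the pad met the stem, then backed the arm away.

**Last checks**

| Check | Measured | Expected |
|---|---|---|
| Stack top (before the cap went on) | 108.7 mm | 109 mm at the line |
| Cap stem top (before the push home) | 160.4 mm | 161 mm |
| Carriage travel | about 140 mm, resisted by about 13 N at the home stop | 140 mm |
| Lever grip after release | level, top at about 195 mm | 196 mm |

The final push on the lever rose to 21 N without further travel. The wax tin and glue bottle look unmoved in the last pictures.

**What disagreed**
- The cameras differ by 2–6 mm along the carriage's direction of travel, so I judged "fully home" by the force at the stop.
- A tilt fit on the finished stack came out at about 2° on each axis. I put that down to stray pixels, because nearly all the height readings were within 1 mm of each other. I did not confirm it with a second fit.

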